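Unload the lens-cell fixture into stacking bins

TASK

Loosen the fixture's clamp as far as it goes by turning its knob clockwise (it has a left-hand thread), slide the hold-down bar out from under the clamp and lay it right side up along the middle of the black mat, leaving the clamp open. Then take every brass lens cell out of the pocket tray and stand it upright in a blue bin, no more than one cell to a bin, and finish with all three bins, loaded or empty, nested in one straight upright stack, centred on the green pad and lined up with it. Leave the other things on the bench where they are.

Things in the scene. Friction and masses are not known exactly. Their poses are not given: they have to be found in the camera images.
- knob (a joint): Angle of the black-and-yellow clamp knob, rad. LEFT-HAND thread: turning it CLOCKWISE seen from above increases the value and loosens the clamp, lifting the red clamp arm and the knob itself 3 mm per rad. 0 is tight, the loose stop is at 4.2; starts between 0 and 0.5. Stays where left; turns with about 0.12 N m.
- knob_grip (a point): On the knob's vertical axis at mid-height of its yellow grip bar, about 112 mm above the table when tight. The grip bar is 50 long (point x), 14 wide (y), 26 high (13 above and below this point) and turns with the knob. Below it a black disc, 50 across, 8 thick, on the red arm.
- fixture: Aluminium base plate fixed to the bench, 100 (x) x 335 (y), 10 thick. Origin on the table under the middle of the black pocket tray; z up, y along the row of pockets toward the clamp screw at y = +185. Four pockets, 40 x 42, centred at y = -70, -23, +23, +70; their walls reach 26 above the table. Dark steel supports (20 long) at y = -108 and +108 carry the bar.
- foot (a point): Underside of the red clamp arm's foot, centre (30 x 14). Tight, it is 1 mm above the bar, just inboard of the bar's end lip, so the bar can neither lift nor slide. From 3.5 rad of knob on, the lip passes under the foot: the bar slides along the fixture's -y (away from the clamp screw); after 30 mm it is clear of foot and arm and can be lifted.
- bar: Loose aluminium hold-down bar, 274 long (y), 30 wide (x), 10 thick, 0.22 kg, on the supports (57.5 above the table, between cheeks 8 high, 2 mm play), over the cells. Origin: centre of its underside, z up. Black upright handle at its middle: 14 wide (x), 44 long (y), from 10 to 46 above the origin. Lip 8 high across the +y (clamp) end.
- mat_top (a point): Centre of the top of the black rubber mat, 300 (its y axis) x 80 (x), 3 thick, fixed on the table between robot and fixture; z up.
- pad_top (a point): Centre of the top of the green stacking pad, 150 (its x axis) x 90 (y), 3 thick, fixed on the table; z up.
- cell1: Brass lens cell, a plain upright cylinder 36 in diameter and 40 high with a black band and a glass top, 0.08 kg. Origin at the centre of its underside, z axis along the cylinder. Starts standing in one of the pockets, its foot 14.5 mm above the table. May be absent.
- cell2: Brass lens cell, a plain upright cylinder 36 in diameter and 40 high with a black band and a glass top, 0.08 kg. Origin at the centre of its underside, z axis along the cylinder. Starts standing in one of the pockets, its foot 14.5 mm above the table. May be absent.
- cell3: Brass lens cell, a plain upright cylinder 36 in diameter and 40 high with a black band and a glass top, 0.08 kg. Origin at the centre of its underside, z axis along the cylinder. Starts standing in one of the pockets, its foot 14.5 mm above the table. May be absent.
- cell4: Brass lens cell, a plain upright cylinder 36 in diameter and 40 high with a black band and a glass top, 0.08 kg. Origin at the centre of its underside, z axis along the cylinder. Starts standing in one of the pockets, its foot 14.5 mm above the table. May be absent.
- bin1: Blue open stacking bin, 0.16 kg, standing empty at the start; all alike. Origin: centre of its underside, x along its length, z up. Rim 130 (x) x 68 (y) outside, 78 high, walls 4; inside 122 x 60, floor 18 above the origin. Its solid foot (116 x 54, 16 high) drops into an equal bin's mouth with 3 mm play all round until its ledge sits on the rim, 62 mm above the bin below.
- bin2: Blue open stacking bin, 0.16 kg, standing empty at the start; all alike. Origin: centre of its underside, x along its length, z up. Rim 130 (x) x 68 (y) outside, 78 high, walls 4; inside 122 x 60, floor 18 above the origin. Its solid foot (116 x 54, 16 high) drops into an equal bin's mouth with 3 mm play all round until its ledge sits on the rim, 62 mm above the bin below.
- bin3: Blue open stacking bin, 0.16 kg, standing empty at the start; all alike. Origin: centre of its underside, x along its length, z up. Rim 130 (x) x 68 (y) outside, 78 high, walls 4; inside 122 x 60, floor 18 above the origin. Its solid foot (116 x 54, 16 high) drops into an equal bin's mouth with 3 mm play all round until its ledge sits on the rim, 62 mm above the bin below.
- screwdriver: Red screwdriver, 180 long, lying on the table, a bystander to be left alone. Origin on its shaft.
- wrench: Steel wrench, 150 long, lying on the table, a bystander to be left alone. Origin on its shaft.
- carton: Yellow carton 90 x 60 x 45, a bystander to be left alone. Origin at the centre of its underside.
- tubering: Black ring 44 across, 18 high, a bystander to be left alone. Origin at the centre of its underside.
- post: Steel post 24 across, 75 high, a bystander to be left alone. Origin at the centre of its underside.
- flask: White bottle with a red cap, 50 across, 110 high, a bystander to be left alone. Origin at the centre of its underside.
Not all that is in view belongs to the job. Of the things shaped like the part that bears pad_top, the green one is meant.

How it is judged (in metres and radians):
On the way, in this order (a step that is already met when the one before it is completed fails the run):
1. the clamp knob is turned clockwise to near its loose stop (past 3.5 rad) (value of joint knob above 3.5 rad), for 0.2 s.
2. the hold-down bar lies on the mat, let go (horizontal distance between bar and mat_top below 0.03 m and z of bar in the frame of mat_top between -0.003 and 0.006 m and angle between the y axis of bar and the y axis of mat_top, either way round below 0.2 rad and angle between bar's own z axis and vertical below 0.06 rad and contact force between the fingers and bar below 0.1 N), for 0.2 s.
At the end, for the whole second after the job is handed in: Knob past 3.4 rad; bar flat on the mat, within 30 mm and 0.2 rad of its middle line; each cell upright on the floor of its own bin; bins upright, at rest, fully nested (62 mm steps, -4/+5), within 7 mm of each other, 18 mm and 0.2 rad of the pad (value of joint knob above 3.4 rad and horizontal distance between bar and mat_top below 0.03 m and z of bar in the frame of mat_top between -0.003 and 0.006 m and angle between the y axis of bar and the y axis of mat_top, either way round below 0.2 rad and angle between bar's own z axis and vertical below 0.06 rad and linear speed of each of bar, bin1, bin2, bin3 below 0.02 m/s and horizontal distance between each of bin1, bin2, bin3 and pad_top below 0.018 m and angle between each of bin1, bin2, bin3's own z axis and vertical below 0.05 rad and angle between the x axis of each of bin1, bin2, bin3 and the x axis of pad_top, either way round below 0.2 rad and (z of bin1 in the frame of pad_top between -0.004 and 0.005 m or z of bin1 in the frame of pad_top between 0.058 and 0.067 m or z of bin1 in the frame of pad_top between 0.12 and 0.129 m) and (z of bin2 in the frame of pad_top between -0.004 and 0.005 m or z of bin2 in the frame of pad_top between 0.058 and 0.067 m or z of bin2 in the frame of pad_top between 0.12 and 0.129 m) and (z of bin3 in the frame of pad_top between -0.004 and 0.005 m or z of bin3 in the frame of pad_top between 0.058 and 0.067 m or z of bin3 in the frame of pad_top between 0.12 and 0.129 m) and horizontal distance between each of bin2, bin3 and bin1 below 0.007 m and horizontal distance between bin3 and bin2 below 0.007 m and ((x of cell1 in the frame of bin1 between -0.061 and 0.061 m and y of cell1 in the frame of bin1 between -0.03 and 0.03 m and z of cell1 in the frame of bin1 between 0.013 and 0.024 m) or (x of cell1 in the frame of bin2 between -0.061 and 0.061 m and y of cell1 in the frame of bin2 between -0.03 and 0.03 m and z of cell1 in the frame of bin2 between 0.013 and 0.024 m) or (x of cell1 in the frame of bin3 between -0.061 and 0.061 m and y of cell1 in the frame of bin3 between -0.03 and 0.03 m and z of cell1 in the frame of bin3 between 0.013 and 0.024 m)) and angle between each of cell1, cell2, cell3, cell4's own z axis and vertical below 0.2 rad and ((x of cell2 in the frame of bin1 between -0.061 and 0.061 m and y of cell2 in the frame of bin1 between -0.03 and 0.03 m and z of cell2 in the frame of bin1 between 0.013 and 0.024 m) or (x of cell2 in the frame of bin2 between -0.061 and 0.061 m and y of cell2 in the frame of bin2 between -0.03 and 0.03 m and z of cell2 in the frame of bin2 between 0.013 and 0.024 m) or (x of cell2 in the frame of bin3 between -0.061 and 0.061 m and y of cell2 in the frame of bin3 between -0.03 and 0.03 m and z of cell2 in the frame of bin3 between 0.013 and 0.024 m)) and ((x of cell3 in the frame of bin1 between -0.061 and 0.061 m and y of cell3 in the frame of bin1 between -0.03 and 0.03 m and z of cell3 in the frame of bin1 between 0.013 and 0.024 m) or (x of cell3 in the frame of bin2 between -0.061 and 0.061 m and y of cell3 in the frame of bin2 between -0.03 and 0.03 m and z of cell3 in the frame of bin2 between 0.013 and 0.024 m) or (x of cell3 in the frame of bin3 between -0.061 and 0.061 m and y of cell3 in the frame of bin3 between -0.03 and 0.03 m and z of cell3 in the frame of bin3 between 0.013 and 0.024 m)) and ((x of cell4 in the frame of bin1 between -0.061 and 0.061 m and y of cell4 in the frame of bin1 between -0.03 and 0.03 m and z of cell4 in the frame of bin1 between 0.013 and 0.024 m) or (x of cell4 in the frame of bin2 between -0.061 and 0.061 m and y of cell4 in the frame of bin2 between -0.03 and 0.03 m and z of cell4 in the frame of bin2 between 0.013 and 0.024 m) or (x of cell4 in the frame of bin3 between -0.061 and 0.061 m and y of cell4 in the frame of bin3 between -0.03 and 0.03 m and z of cell4 in the frame of bin3 between 0.013 and 0.024 m)) and (z of cell2 in the frame of cell1 above 0.04 m or z of cell2 in the frame of cell1 below -0.04 m) and (z of cell3 in the frame of cell1 above 0.04 m or z of cell3 in the frame of cell1 below -0.04 m) and (z of cell3 in the frame of cell2 above 0.04 m or z of cell3 in the frame of cell2 below -0.04 m) and (z of cell4 in the frame of cell1 above 0.04 m or z of cell4 in the frame of cell1 below -0.04 m) and (z of cell4 in the frame of cell2 above 0.04 m or z of cell4 in the frame of cell2 below -0.04 m) and (z of cell4 in the frame of cell3 above 0.04 m or z of cell4 in the frame of cell3 below -0.04 m)); the robot touches nothing.
It fails at once if a bystander is moved by more than 30 mm (distance of any of screwdriver, wrench, carton, tubering, post, flask from where it was at the start of the episode above 0.03 m).
Of cell1, cell2, cell3, cell4 only 2 to 3 are there at a start; the rules pass over those that are not, and their reading is None.
At some moment in a run one of bin1, bin2, bin3 may be knocked a few centimetres aside while the robot is not near it.
It also fails if it takes over 208 s, if anything falls off the work surface, if the arm or the gripper's body presses on something with over 40 N, if the wrist force passes 120 N, or if a joint passes its speed limit or range.

ROBOT

A 6-joint arm with a two-finger parallel gripper is mounted at the origin on the work surface. World frame = base frame: x ahead of the robot, y to its left, z up, the work surface at z = 0. Lengths are in mm, angles in rad, forces in N, time in s.
With the tool pointing down it reaches from about 350 to 775 mm from the base axis. Payload 7.3 kg.
Tool frame: the origin (TCP) lies on the centre line of the jaws, within the pads' length; the fingertips stand 17 mm ahead of it and the grasp point (between the pads) lies 2 mm behind it; z points along the fingers, y is the line along which they close (so a half turn about z gives the same grasp; the last joint's range is limited). The gripper opens to 92 mm and grips with 3 to 60 N. Pads are 19 mm wide; open, the fingers measure 130 mm over their backs; the gripper's body (75 mm by 190 mm) begins 47 mm behind the grasp point.
Start: joints at [0.957, 0.342, 1.524, -0, 1.275, -0.146], TCP at [236.723, 468.621, 243.741] pointing down, gripper open.
Joint ranges: [-2.53, 2.53], [-0.77, 2.02], [0.04, 2.7], [-1, 4.14], [0.28, 2.66], [-3.11, 3.11]. Speed limits (rad/s): [2.57, 2.57, 3.14, 3.14, 3.14, 3.14].

INTERFACE

Orientations are given as [roll, pitch, yaw] about the fixed x, y, z axes, in that order (R = Rz(yaw) Ry(pitch) Rx(roll)).
In Python, from plant import bot gives the robot as it stands. The module is installed in compiled form; this text tells all that it offers.
- The arm moves only by the shell command python3 -m pendant 'ROWS'. ROWS is JSON, a list of rows, each a list of 3 entries, a list of its own where there are three numbers: the shift along the world's x, y, z as a fraction of full scale, then the turn, a rotation vector about the world's x, y, z as a fraction of full scale, then the opening, from -1 (shut) to 1 (fully open), so that 0 is half open. In form: [[[tx, ty, tz], [rx, ry, rz], claw], ...]. A call has exactly 10 rows; each row shifts and turns the commanded pose from where the row before left it; what a row does not reach is not made up. Full scale, the value 1, is 30 mm for a shift and 0.12 rad for a turn. A row lasts 1/12 s, in which the tool goes at most 41.7 mm and 7.16 degrees, less where a joint would pass 70% of its speed; a pose out of reach is approached as far as the arm can. A call with a number of a shift or a turn outside -1 to 1 is refused whole. A call with a gripper value outside its range is refused whole. The fingers move at their own pace and stop on an object; the grip force is fixed at half the most. Time passes only in rows, so rows that do not move let the fingers close, or fill a call up. It gives the time, the measured TCP pose, the force, the opening and the grip force at its end, in the units of the state.
- bot.get_obs(): the state, without advancing time (a new reading comes with each control period).
- bot.capture(name): name is "scene" or "side" or "wrist"; returns the picture (420x560x3 uint8, blue, green, red); there is no depth.
- bot.camera_params(name): a dict with "fovy" (degrees; the focal length in pixels is half the picture's height over the tangent of half this angle, whatever the lens; pixels are square), "cx", "cy" (the principal point, pixels), "camera_from_world" (4x4, takes a point from world to camera coordinates). Camera axes: x right, y down, z forward; pixel columns grow to the right and rows downward; lengths in mm; the calibration is good to about 2 mm. The wrist camera is an equidistant fisheye: a pixel r from the principal point sees the ray r / f radians off the axis. A picture is of the moment at which its call begins: read the wrist's pose just before it. camera_params takes no time and is no camera call; for the wrist camera it gives the pose at the moment of the call.
- bot.close_job(): hands the job in; it is judged then, once.
The state is a dict: "time": time; "joint_positions": joint angles; "dq": joint speeds; "tau": joint torques, N m; "tool_pos": TCP position; "tcp_rot": TCP orientation; "contact_force": force on the tool from outside, world axes, zero at the start; "moment": the same for the moment, N m; "grip_width": finger opening in mm; "finger_force": force on a finger pad.
Only numpy, scipy, OpenCV 4.12 (cv2) and the standard library are available. Lean on these libraries where they do the work, as an engineer would, in place of code of your own. Each camera call takes 0.05 s, during which the arm holds its last target. There are 200 camera calls.

## Working session

There is one attempt and no reset: what is moved stays moved. The work goes in short steps, Python scripts to look and compute and a shell command to move; the robot and the scene stay as the last step left them, time stands still between calls to the robot, and variables do not carry over. Pictures are saved under pics/ and viewed, at most 14 in all, crops included, and the job is handed in when it is done.

```bash
mkdir -p pics; cat > h.py <<'E'
from plant import bot
import numpy as np, cv2
def snap(n,f):
    P=bot.camera_params(n); im=bot.capture(n); cv2.imwrite('pics/'+f+'.png',im); np.save('pics/'+f+'.npy',P,allow_pickle=True); return im,P
def load(f): return cv2.imread('pics/'+f+'.png'),np.load('pics/'+f+'.npy',allow_pickle=True).item()
def ray(P,u,v,fish=False):
    f=210/np.tan(np.radians(P['fovy'])/2); d=np.array([u-P['cx'],v-P['cy']])
    if fish:
        r=np.hypot(*d); t=r/f; c=np.array([*(d/max(r,1e-9)*np.sin(t)),np.cos(t)])
    else: c=np.array([*(d/f),1.])
    M=np.array(P['camera_from_world']); R=M[:3,:3]; return -R.T@M[:3,3], R.T@c
def hit(P,u,v,z,fish=False):
    o,d=ray(P,u,v,fish); return (o+d*(z-o[2])/d[2])[:2].round(1)
def proj(P,p,fish=False):
    f=210/np.tan(np.radians(P['fovy'])/2); M=np.array(P['camera_from_world']); c=M[:3,:3]@np.array(p)+M[:3,3]
    if fish:
        s=np.hypot(c[0],c[1]); t=np.arctan2(s,c[2]); q=c[:2]/max(s,1e-9)*t*f
    else: q=c[:2]/c[2]*f
    return q+[P['cx'],P['cy']]
E
python3 - <<'E'
from h import *
for n in ['scene','side','wrist']:
    im,P=snap(n,n+'0'); print(n,P['fovy'],P['cx'],P['cy'],ray(P,P['cx'],P['cy']))
print(bot.get_obs())
E
```

```text
scene 52.564455840967454 286.5934738055813 205.8409439597409 (array([1025.83605009,  669.78894252,  753.69350375]), array([-0.49106386, -0.6326853 , -0.59880347]))
side 48.790968112860696 278.6745171404732 213.86512760369595 (array([ 209.20843614, -946.96517065, 1199.6176904 ]), array([ 0.20223227,  0.62699335, -0.75231739]))
wrist 65.70646984690485 274.96081932669273 210.1001906209067 (array([163.28113145, 505.28592123, 384.42597596]), array([ 0.26860809, -0.13708593, -0.95344488]))
{'time': 0.15, 'joint_positions': array([ 9.56996847e-01,  3.42558852e-01,  1.52480112e+00, -2.08542559e-05,
        1.27538335e+00, -1.45986857e-01]), 'dq': array([ 0.00044557, -0.0023975 , -0.00328652, -0.00051943, -0.00091874,
        0.00213832]), 'tau': array([ 1.13104299e-03, -4.31470621e+01, -2.44352889e+01,  7.18632247e-02,
        5.37233788e-02, -8.61308217e-05]), 'tool_pos': array([236.5551416 , 468.36836031, 243.20535028]), 'tcp_rot': array([-3.14045132e+00, -1.47655048e-04,  2.67378603e+00]), 'contact_force': array([ 1.12206581, -0.23266721,  0.45384546]), 'moment': array([ 0.00742135,  0.01689243, -0.03468492]), 'finger_force': 0.0, 'grip_width': 91.82303383225126}
```

View pics/scene0.png

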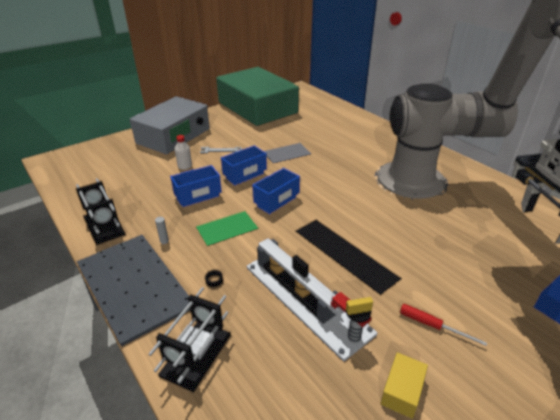

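View pics/side0.png

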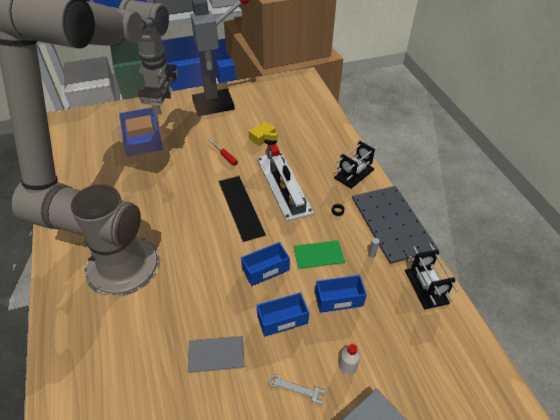

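```bash
python3 - <<'E'
from h import *
im,P=load('side0'); cv2.imwrite('pics/c1.png',cv2.resize(im[125:345,200:400],None,fx=2.7,fy=2.7,interpolation=cv2.INTER_CUBIC))
im,P=load('scene0'); cv2.imwrite('pics/c2.png',cv2.resize(im[140:365,160:410],None,fx=2.6,fy=2.6,interpolation=cv2.INTER_CUBIC))
E
```

```text
(no output)
```

View pics/c1.png

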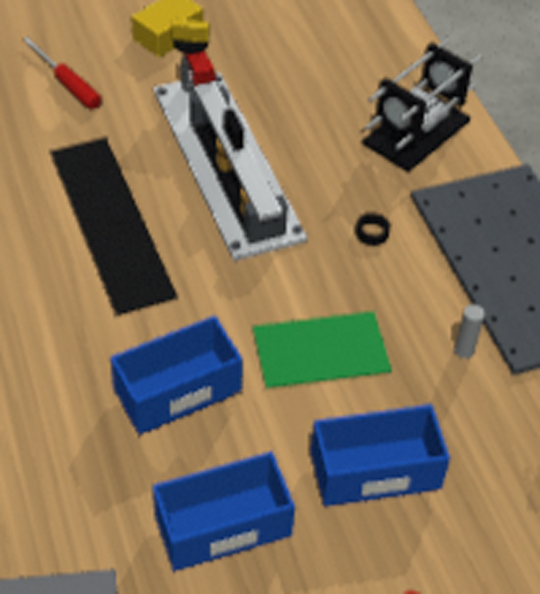

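View pics/c2.png

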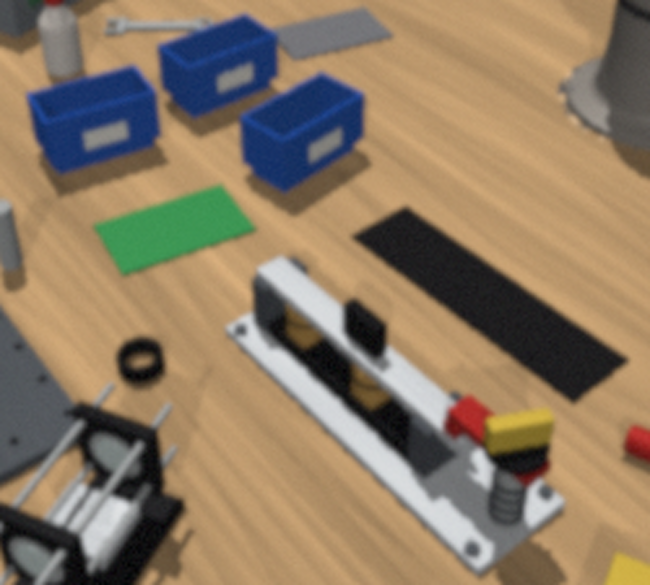

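```bash
python3 - <<'E'
from h import *
_,S=load('side0');_,C=load('scene0')
def rect(name,z,a,b):
    for P,pts,o,s in ((S,a,(200,125),2.7),(C,b,(160,140),2.6)):
        if not pts: continue
        q=np.array([hit(P,u/s+o[0],v/s+o[1],z) for u,v in pts])
        c=q.mean(0); e1=(q[1]-q[0]+q[2]-q[3])/2; e2=(q[3]-q[0]+q[2]-q[1])/2
        for e in(e1,e2): pass
        print(name,c.round(1),'e1 %.0f @%.3f e2 %.0f @%.3f'%(np.hypot(*e1),np.arctan2(e1[1],e1[0]),np.hypot(*e2),np.arctan2(e2[1],e2[0])))
rect('pad',3,[(253,325),(375,313),(391,371),(266,386)],[(95,226),(221,186),(256,231),(122,274)])
rect('mat',3,[(51,150),(105,138),(177,297),(117,314)],[(355,236),(405,207),(627,360),(574,402)])
rect('A',78,[(111,356),(215,318),(243,362),(137,406)],[(242,120),(320,75),(364,97),(287,144)])
rect('B',78,[(152,488),(273,453),(293,492),(174,536)],[(160,48),(245,16),(277,38),(190,72)])
rect('C',78,[(312,420),(435,406),(448,456),(323,470)],[(29,98),(135,68),(158,98),(50,127)])
for u,v in [(153,87),(305,238),(238,257)]: print('fixS',hit(S,u/2.7+200,v/2.7+125,10))
for u,v in [(226,328),(565,505),(484,572)]: print('fixC',hit(C,u/2.6+160,v/2.6+140,10))
for u,v in [(263,270),(286,258)]: print('bar-y end C',hit(C,u/2.6+160,v/2.6+140,67.5))
for u,v in [(252,213),(284,203)]: print('bar-y end S',hit(S,u/2.7+200,v/2.7+125,67.5))
for u,v in [(484,420),(550,410)]: print('knobC',hit(C,u/2.6+160,v/2.6+140,125))
for u,v in [(173,32),(208,25)]: print('knobS',hit(S,u/2.7+200,v/2.7+125,125))
E
```

```text
pad [ 602.4 -150.4] e1 149 @-0.172 e2 88 @-1.738
pad [ 602.  -142.6] e1 147 @2.976 e2 87 @1.411
mat [416. 122.] e1 76 @0.028 e2 298 @-1.523
mat [414.3 128.7] e1 76 @-3.075 e2 296 @1.617
A [ 420.5 -167.7] e1 127 @0.144 e2 70 @-1.423
A [ 422.8 -153. ] e1 125 @-2.965 e2 68 @1.746
B [ 418.8 -339. ] e1 130 @0.048 e2 54 @-1.475
B [ 420.  -329.6] e1 126 @-3.114 e2 69 @1.569
C [ 594.6 -327.2] e1 133 @-0.176 e2 62 @-1.761
C [ 596.9 -313. ] e1 125 @2.998 e2 70 @1.437
fixS [535.8 344.1]
fixS [641.9  12.5]
fixS [550.9   7.9]
fixC [644.2  20.9]
fixC [538.1 352.2]
fixC [631.9 356.4]
bar-y end C [605.   28.7]
bar-y end C [578.3  28. ]
bar-y end S [573.2  23.9]
bar-y end S [616.3  27.9]
knobC [605.5 314.5]
knobC [560.1 337.2]
knobS [559.6 316.6]
knobS [608.7 316.7]
```

```bash
python3 - <<'E'
from h import *
_,S=load('side0');_,C=load('scene0')
print('tower',hit(S,213,105,0),hit(S,195,112,0),hit(S,234,105,0),'top',hit(S,205,10,300),'bluebox',hit(S,140,150,0),hit(S,140,110,78))
print('carton',hit(S,262,135,45),hit(C,405,375,45),'ring',hit(S,338,209,18),'post',hit(S,374,239,75),'flask',hit(S,352,350,110))
E
python3 -m pendant '[[[0.97,-0.4,0],[0,0,0],1],[[0.97,-0.4,0],[0,0,0],1],[[0.97,-0.4,0],[0,0,0],1],[[0.97,-0.4,0],[0,0,0],1],[[0.97,-0.4,0],[0,0,0],1],[[0.97,-0.4,0],[0,0,0],1],[[0.97,-0.4,0],[0,0,0],1],[[0.97,-0.4,0],[0,0,0],1],[[0.97,-0.4,0],[0,0,0],1],[[0.97,-0.4,0],[0,0,0],1]]'
```

```text
tower [449.9 735.5] [366.1 709.3] [536.8 708.5] top [500.2 979.4] bluebox [114.8 531.5] [148.7 680. ]
carton [581.2 423.9] [586.8 458.5] ring [727.5  -1.9] post [ 760.9 -196. ] flask [ 539.9 -522.8]
time: 0.98
tool_pos: [528.9, 347.7, 243.3]
tcp_rot: [-3.141, -0.001, 2.674]
contact_force: [1.3, 0.5, -0.0]
grip_width: 91.6
finger_force: 0.0
```

```bash
python3 -m pendant '[[[0.95,-0.45,0],[0,0,0],1],[[0.95,-0.45,0],[0,0,0],1],[[0,0,0],[0,0,0],1],[[0,0,0],[0,0,0],1],[[0,0,0],[0,0,0],1],[[0,0,0],[0,0,0],1],[[0,0,0],[0,0,0],1],[[0,0,0],[0,0,0],1],[[0,0,0],[0,0,0],1],[[0,0,0],[0,0,0],1]]'
python3 - <<'E'
from h import *
snap('wrist','w1')
E
```

```text
time: 1.82
tool_pos: [584.3, 322.0, 244.0]
tcp_rot: [3.141, 0.0, 2.675]
contact_force: [0.4, -0.1, -0.4]
grip_width: 91.8
finger_force: 0.0
```

View pics/w1.png

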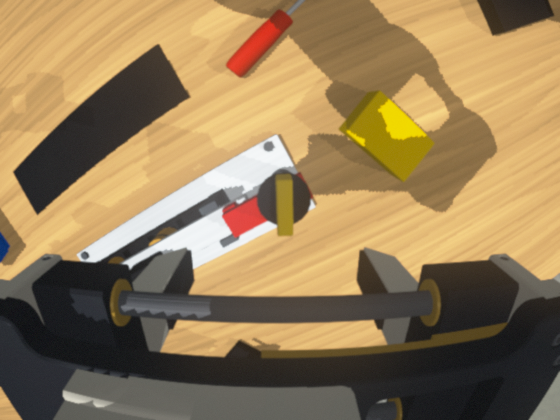

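```bash
python3 - <<'E'
from h import *
_,W=load('w1')
for z in (125,):
    a,b=hit(W,285,176,z,1),hit(W,286,235,z,1); d=a-b; print(a,b,(a+b)/2,np.hypot(*d),np.arctan2(d[1],d[0]))
for p in [(276,137),(80,255)]: print('plate',hit(W,*p,10,1))
for p in [(157,46),(189,97),(14,173),(38,213)]: print('mat',hit(W,*p,3,1))
for p in [(117,262)]: print('barend?',hit(W,*p,67,1))
im,_=load('w1'); cv2.imwrite('pics/c3.png',cv2.resize(im[130:280,70:330],None,fx=3,fy=3,interpolation=cv2.INTER_CUBIC))
E
```

```text
[562.2 342.2] [609. 320.] [585.6 331.1] 51.79845557543193 2.6986674664814707
plate [539.1 346.1]
plate [549.9  19.6]
mat [370.9 271.2]
mat [448.5 277. ]
mat [386.3 -24.5]
mat [461.3 -18.1]
barend? [574.  116.1]
```

View pics/c3.png

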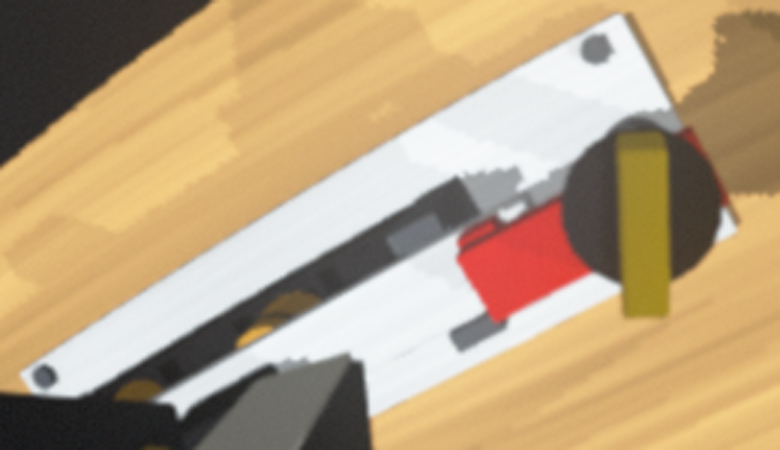

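```bash
python3 -m pendant '[[[0.06,0.14,-0.8],[0,0,0.1],1],[[0.06,0.14,-0.8],[0,0,0.1],1],[[0,0,-0.8],[0,0,0],1],[[0,0,-0.8],[0,0,0],1],[[0,0,-0.45],[0,0,0],1],[[0,0,-0.45],[0,0,0],1],[[0,0,0],[0,0,0],0.2],[[0,0,0],[0,0,0],-0.2],[[0,0,0],[0,0,0],-1],[[0,0,0],[0,0,0],-1]]'
python3 -m pendant '[[[0,0,0],[0,0,0],-1],[[0,0,0],[0,0,0],-1],[[0,0,0],[0,0,0],-1],[[0,0,0],[0,0,0],-1],[[0,0,0],[0,0,0],-1],[[0,0,0],[0,0,0],-1],[[0,0,0],[0,0,0],-1],[[0,0,0],[0,0,0],-1],[[0,0,0],[0,0,0],-1],[[0,0,0],[0,0,0],-1]]'
python3 - <<'E'
from h import *
print(bot.get_obs())
E
```

```text
time: 2.7
tool_pos: [589.0, 330.3, 122.2]
tcp_rot: [3.14, 0.002, 2.698]
contact_force: [-0.3, 0.3, 0.0]
grip_width: 69.6
finger_force: 0.0
time: 3.53
tool_pos: [588.0, 329.2, 120.7]
tcp_rot: [-3.14, -0.0, 2.698]
contact_force: [-2.4, -4.1, 2.3]
grip_width: 13.6
finger_force: 30.0
{'time': 3.5333, 'joint_positions': array([ 3.97246011e-01,  7.19497511e-01,  1.22491970e+00, -9.59569273e-04,
        1.19879777e+00, -7.29518124e-01]), 'dq': array([ 0.00064165,  0.00138076, -0.0005663 ,  0.00061164, -0.00068463,
        0.00054058]), 'tau': array([  1.66417133, -59.1234827 , -24.68468249,   0.94489496,
        -1.09980069,   0.13636277]), 'tool_pos': array([587.95025734, 329.23473506, 120.70941112]), 'tcp_rot': array([-3.13978766e+00, -4.15394015e-04,  2.69790959e+00]), 'contact_force': array([-2.38106579, -4.11085498,  2.33444835]), 'moment': array([-0.7086282 ,  0.34734232,  0.16010347]), 'finger_force': 29.983407855033875, 'grip_width': 13.588835171746851}
```

```bash
R='[]'; python3 -m pendant '[[[-0.02,-0.04,0],[0,0,-0.3],-1],[[0,0,0.012],[0,0,-1],-1],[[0,0,0.012],[0,0,-1],-1],[[0,0,0.012],[0,0,-1],-1],[[0,0,0.012],[0,0,-1],-1],[[0,0,0.012],[0,0,-1],-1],[[0,0,0.012],[0,0,-1],-1],[[0,0,0.012],[0,0,-1],-1],[[0,0,0.012],[0,0,-1],-1],[[0,0,0],[0,0,0],-1]]'
python3 - <<'E'
from h import *
o=bot.get_obs();print(o['moment'],o['tcp_rot'],o['contact_force'])
E
```

```text
time: 4.37
tool_pos: [586.8, 328.3, 123.7]
tcp_rot: [-3.139, 0.001, 1.695]
contact_force: [-5.2, -3.5, 3.9]
grip_width: 14.1
finger_force: 30.0
[-0.70887024  0.72729924 -0.08612392] [-3.13931889e+00  9.26967067e-04  1.69528571e+00] [-5.18487973 -3.53042693  3.86594773]
```

```bash
python3 -m pendant '[[[-0.03,-0.02,0.012],[0,0,-1],-1],[[0,0,0.012],[0,0,-1],-1],[[0,0,0.012],[0,0,-1],-1],[[0,0,0.012],[0,0,-1],-1],[[0,0,0.012],[0,0,-1],-1],[[0,0,0.012],[0,0,-1],-1],[[0,0,0.012],[0,0,-1],-1],[[0,0,0.012],[0,0,-1],-1],[[0,0,0.012],[0,0,-1],-1],[[0,0,0.012],[0,0,-1],-1]]'
python3 -m pendant '[[[0,0,0.012],[0,0,-1],-1],[[0,0,0.012],[0,0,-1],-1],[[0,0,0.012],[0,0,-1],-1],[[0,0,0.012],[0,0,-1],-1],[[0,0,0.012],[0,0,-1],-1],[[0,0,0.012],[0,0,-1],-1],[[0,0,0.012],[0,0,-1],-1],[[0,0,0.012],[0,0,-1],-1],[[0,0,0.012],[0,0,-1],-1],[[0,0,0.012],[0,0,-1],-1]]'
python3 - <<'E'
from h import *
o=bot.get_obs();print(o['moment'],o['tcp_rot'],o['contact_force'])
E
```

```text
time: 5.2
tool_pos: [585.3, 329.0, 127.3]
tcp_rot: [-3.14, 0.002, 0.497]
contact_force: [-6.2, 0.9, 3.8]
grip_width: 13.7
finger_force: 30.0
time: 6.03
tool_pos: [585.4, 330.5, 130.9]
tcp_rot: [-3.14, 0.004, -0.703]
contact_force: [-5.3, 6.0, 1.4]
grip_width: 13.5
finger_force: 30.0
[0.97044645 0.95289546 0.17324258] [-3.14045604  0.00354664 -0.70302951] [-5.25755738  5.96664374  1.44130471]
```

```bash
python3 -m pendant '[[[0,0,0.012],[0,0,-0.5],-1],[[0,0,0.012],[0,0,-0.5],-1],[[0,0,0],[0,0,-0.5],-1],[[0,0,0],[0,0,0],-1],[[0,0,0],[0,0,0],-1],[[0,0,0],[0,0,0],-1],[[0,0,0],[0,0,0],-1],[[0,0,0],[0,0,0],-1],[[0,0,0],[0,0,0],-1],[[0,0,0],[0,0,0],-1]]'
python3 - <<'E'
from h import *
o=bot.get_obs();print(o['moment'],o['tcp_rot'],o['contact_force'])
E
```

```text
time: 6.87
tool_pos: [585.6, 330.7, 131.5]
tcp_rot: [-3.141, 0.004, -0.878]
contact_force: [-3.9, 6.0, 0.7]
grip_width: 13.9
finger_force: 30.0
[ 1.14638145  0.92495818 -0.10228311] [-3.14056626  0.00391442 -0.8776295 ] [-3.92949702  6.03421205  0.68158046]
```

```bash
python3 -m pendant '[[[0,0,0],[0,0,0],0.2],[[0,0,0],[0,0,0],0.5],[[0,0,0],[0,0,0],0.5],[[0,0,0],[0,0,0],0.5],[[0,0,0.3],[0,0,0],0.5],[[0,0,1],[0,0,0],0.5],[[0,0,1],[0,0,0],1],[[0,-0.5,1],[0,0,1],1],[[0,-0.5,0.5],[0,0,1],1],[[0,-0.5,0],[0,0,1],1]]'
python3 -m pendant '[[[0,-0.5,0],[0,0,1],1],[[0,-0.5,0],[0,0,1],1],[[0,-0.5,0],[0,0,1],1],[[0,-0.5,0],[0,0,1],1],[[0.1,-0.5,0],[0,0,1],1],[[0.1,-0.5,0],[0,0,1],1],[[0,-0.5,0],[0,0,1],1],[[0,-0.5,0],[0,0,1],1],[[0,-0.2,0],[0,0,1],1],[[0,0,0],[0,0,1],1]]'
python3 -m pendant '[[[0,0,0],[0,0,1],1],[[0,0,0],[0,0,1],1],[[0,0,0],[0,0,1],1],[[0,0,0],[0,0,1],1],[[0,0,0],[0,0,1],1],[[0,0,0],[0,0,1],1],[[0,0,0],[0,0,1],1],[[0,0,0],[0,0,0.7],1],[[0,0,0],[0,0,0],1],[[0,0,0],[0,0,0],1]]'
python3 - <<'E'
from h import *
snap('wrist','w2')
E
```

```text
time: 7.7
tool_pos: [588.5, 283.3, 251.5]
tcp_rot: [-3.135, -0.006, -0.512]
contact_force: [0.6, 1.2, 0.0]
grip_width: 75.9
finger_force: 0.0
time: 8.53
tool_pos: [593.2, 155.3, 246.5]
tcp_rot: [3.141, -0.0, 0.686]
contact_force: [0.9, 0.5, -0.1]
grip_width: 92.3
finger_force: 0.0
time: 9.37
tool_pos: [593.0, 157.1, 246.2]
tcp_rot: [3.141, -0.0, 1.603]
contact_force: [0.2, 0.8, 0.3]
grip_width: 91.5
finger_force: 0.0
```

View pics/w2.png

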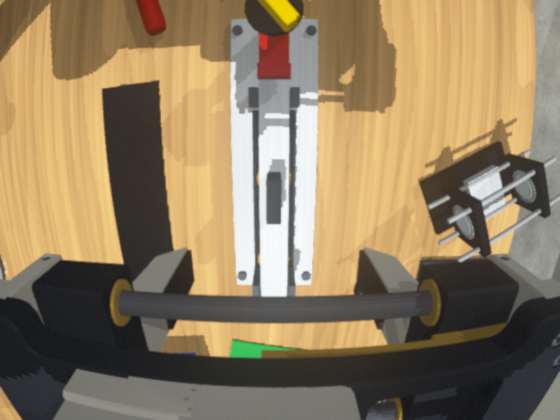

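```bash
python3 - <<'E'
from h import *
im,W=load('w2')
cv2.imwrite('pics/c4.png',cv2.resize(im[85:300,215:335],None,fx=2.7,fy=2.7,interpolation=cv2.INTER_CUBIC))
for p in [(267,178),(281,178),(267,222),(281,222)]: print('h',hit(W,*p,103.5,1))
for p in [(234,20),(317,22),(236,284),(314,286)]: print('plate',hit(W,*p,10,1))
for p in [(103,88),(159,81)]: print('mat',hit(W,*p,3,1))
E
```

```text
h [585.2 178.9]
h [597.6 179.3]
h [586.2 137.3]
h [599.1 137.7]
plate [540.1 346.4]
plate [635.2 346.9]
plate [545.1  13.9]
plate [650.1  13.9]
mat [370.5 273.4]
mat [449.5 276.1]
```

View pics/c4.png

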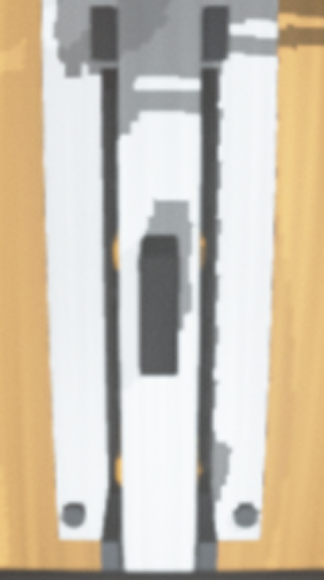

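```bash
python3 - <<'E'
from h import *
im,W=load('w2')
print(hit(W,274,296,67.5,1), hit(W,274,302,67.5,1))
for y in (145,150,157): print(y,proj(W,(592.5,y+22,103.5),1),proj(W,(592.5,y-22,103.5),1),proj(W,(592.5,y+22,67.5),1))
_,C=load('scene0'); _,S=load('side0')
for y in (145,150,157): print((proj(C,(592,y-22,103.5))-[160,140])*2.6,(proj(C,(592,y+22,103.5))-[160,140])*2.6,(proj(S,(592,y-22,103.5))-[200,125])*2.7,(proj(S,(592,y+22,103.5))-[200,125])*2.7)
E
```

```text
[595.7  33.7] [596.   25.2]
145 [274.82620686 191.16156437] [273.37192486 236.50839657] [274.8127379  182.39274323]
150 [275.00003239 185.76145649] [273.52974254 231.57279532] [274.96797515 177.54206751]
157 [275.24590744 178.13030139] [273.75405684 224.56372373] [275.18719271 170.70038063]
[337.11703527 291.08853031] [369.61119945 319.90887788] [241.55834394 134.89785983] [230.65365888 112.03655377]
[340.71315567 294.27807042] [373.42850938 323.29459964] [240.29994907 132.25967724] [229.43823044 109.48844888]
[345.78835596 298.77946443] [378.81718941 328.07403113] [238.54658341 128.58380501] [227.74459245 105.9377937 ]
```

```bash
python3 -m pendant '[[[-0.02,0,-0.9],[0,0,0],0.5],[[0,0,-0.9],[0,0,0],0.5],[[0,0,-0.9],[0,0,0],0.5],[[0,0,-0.9],[0,0,0],0.5],[[0,0,-0.8],[0,0,0],0.5],[[0,0,-0.8],[0,0,0],0.5],[[0,0,0],[0,0,0],0],[[0,0,0],[0,0,0],-0.3],[[0,0,0],[0,0,0],-1],[[0,0,0],[0,0,0],-1]]'
python3 -m pendant '[[[0,0,0],[0,0,0],-1],[[0,0,0],[0,0,0],-1],[[0,0,0],[0,0,0],-1],[[0,0,0],[0,0,0],-1],[[0,0,0],[0,0,0],-1],[[0,0,0],[0,0,0],-1],[[0,0,0.02],[0,0,0],-1],[[0,0,0.03],[0,0,0],-1],[[0,0,0],[0,0,0],-1],[[0,0,0],[0,0,0],-1]]'
```

```text
time: 10.25
tool_pos: [593.4, 157.4, 91.6]
tcp_rot: [3.138, -0.0, 1.605]
contact_force: [0.5, 0.1, -1.0]
grip_width: 46.5
finger_force: 0.0
time: 11.08
tool_pos: [592.1, 157.2, 90.7]
tcp_rot: [-3.141, 0.0, 1.606]
contact_force: [-0.3, 0.5, -2.2]
grip_width: 13.8
finger_force: 30.0
```

```bash
python3 -m pendant '[[[0.003,-0.1,0],[0,0,0],-1],[[0.005,-0.15,0],[0,0,0],-1],[[0.005,-0.15,0],[0,0,0],-1],[[0.005,-0.15,0],[0,0,0],-1],[[0.005,-0.15,0],[0,0,0],-1],[[0.005,-0.15,0],[0,0,0],-1],[[0.005,-0.15,0],[0,0,0],-1],[[0.005,-0.15,0],[0,0,0],-1],[[0.005,-0.15,0],[0,0,0],-1],[[0.005,-0.15,0],[0,0,0],-1]]'
python3 - <<'E'
from h import *
o=bot.get_obs();print(o['moment'],o['contact_force'])
E
```

```text
time: 11.92
tool_pos: [593.7, 113.2, 91.1]
tcp_rot: [3.141, 0.0, 1.606]
contact_force: [-0.1, 0.8, -2.4]
grip_width: 13.9
finger_force: 30.0
[-0.06444468  0.05555145  0.01672272] [-0.14248547  0.75958447 -2.38870453]
```

```bash
python3 -m pendant '[[[0,0,0.5],[0,0,0],-1],[[0,0,0.7],[0,0,0],-1],[[-0.3,0,0.7],[0,0,0],-1],[[-0.7,0.1,0],[0,0,0],-1],[[-0.7,0.1,0],[0,0,0.05],-1],[[-0.7,0.1,0],[0,0,0.05],-1],[[-0.7,0.1,0],[0,0,0],-1],[[-0.7,0.06,0],[0,0,0],-1],[[-0.7,0,0],[0,0,0],-1],[[-0.7,0,0],[0,0,0],-1]]'
python3 -m pendant '[[[-0.5,0,0],[0,0,0],-1],[[-0.2,0,0],[0,0,0],-1],[[0,0,-0.5],[0,0,0],-1],[[0,0,-0.7],[0,0,0],-1],[[0,0,-0.7],[0,0,0],-1],[[0,0,-0.7],[0,0,0],-1],[[0,0,-0.5],[0,0,0],-1],[[0,0,0],[0,0,0],-1],[[0,0,0],[0,0,0],-1],[[0,0,0],[0,0,0],-1]]'
```

```text
time: 12.75
tool_pos: [436.6, 127.4, 148.2]
tcp_rot: [3.141, -0.0, 1.618]
contact_force: [-0.7, 0.9, -2.6]
grip_width: 14.0
finger_force: 30.0
time: 13.58
tool_pos: [417.7, 127.6, 55.8]
tcp_rot: [3.14, -0.0, 1.618]
contact_force: [0.5, 0.7, -3.8]
grip_width: 13.5
finger_force: 30.0
```

```bash
python3 -m pendant '[[[-0.02,0,-0.3],[0,0,0],-1],[[0,0,-0.2],[0,0,0],-1],[[0,0,-0.1],[0,0,0],-1],[[0,0,-0.05],[0,0,0],-1],[[0,0,0],[0,0,0],-1],[[0,0,0],[0,0,0],-1],[[0,0,0],[0,0,0],-1],[[0,0,0],[0,0,0],-1],[[0,0,0],[0,0,0],-1],[[0,0,0],[0,0,0],-1]]'
```

```text
time: 14.42
tool_pos: [416.2, 127.5, 35.7]
tcp_rot: [3.141, 0.0, 1.618]
contact_force: [-0.9, 0.5, -2.0]
grip_width: 13.6
finger_force: 30.0
```

```bash
python3 -m pendant '[[[0,0,-0.03],[0,0,0],-1],[[0,0,0],[0,0,0],-0.5],[[0,0,0],[0,0,0],0],[[0,0,0],[0,0,0],0],[[0,0,0],[0,0,0],0],[[0,0,0],[0,0,0],0],[[0,0,0.5],[0,0,0],0],[[0,0,1],[0,0,0],0.5],[[0,0,1],[0,0,0],1],[[0,0,1],[0,0,0],1]]'
python3 -m pendant '[[[0.5,0,1],[0,0,0],1],[[0.8,0,1],[0,0,0],1],[[0.9,0,1],[0,0,0],1],[[0.9,0,0.5],[0,0,0],1],[[0.9,0,0],[0,0,0],1],[[0.9,0,0],[0,0,0],1],[[0.9,0,0],[0,0,0],1],[[0,0,0],[0,0,0],1],[[0,0,0],[0,0,0],1],[[0,0,0],[0,0,0],1]]'
python3 - <<'E'
from h import *
snap('wrist','w3');snap('scene','scene1')
E
```

```text
time: 15.25
tool_pos: [415.6, 127.4, 140.6]
tcp_rot: [-3.14, 0.0, 1.618]
contact_force: [1.5, 0.4, -0.7]
grip_width: 61.4
finger_force: 0.0
time: 16.08
tool_pos: [589.2, 127.5, 244.0]
tcp_rot: [-3.14, 0.0, 1.618]
contact_force: [-0.0, 0.2, 0.2]
grip_width: 91.8
finger_force: 0.0
```

View pics/w3.png

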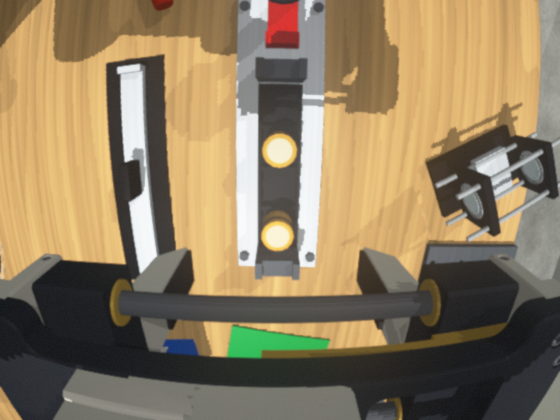

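```bash
python3 - <<'E'
from h import *
im,W=load('w3')
for p in [(279,151),(277.5,235)]: print('cell',hit(W,*p,54.5,1))
for p in [(281,80),(277,265)]: print('tray',hit(W,*p,60,1))
for p in [(239,0),(237,264),(315,266)]: print('plate',hit(W,*p,10,1))
for p in [(108,63),(164,57),(145,63),(121,68)]: print('mat/bar',hit(W,*p,3,1))
for p in [(230,357),(233,327),(328,339)]: print('green',hit(W,*p,3,1))
print([ (y,proj(W,(592,y,54.5),1).round(0)) for y in (74,121,167,214)])
E
```

```text
cell [591.  168.1]
cell [593.9  76.3]
tray [589.4 240.1]
tray [595.   42.2]
plate [537.5 340.9]
plate [544.6  15.1]
plate [645.9  17. ]
mat/bar [371.8 272.4]
mat/bar [449.2 273.8]
mat/bar [424.5 267.8]
mat/bar [391.3 264.1]
green [ 530.8 -157.8]
green [537.  -94.9]
green [ 680.3 -112.6]
[(74, array([276., 237.])), (121, array([278., 195.])), (167, array([280., 152.])), (214, array([282., 106.]))]
```

```bash
python3 -m pendant '[[[0,-0.5,0.5],[0,0,0],1],[[0,-0.9,0.5],[0,0,0],1],[[0,-1,0.5],[0,0,0],1],[[0,-1,0.2],[0,0,0],1],[[0,-1,0],[0,0,0],1],[[0,-1,0],[0,0,0],1],[[0,-1,0],[0,0,0],1],[[0,-1,0],[0,0,0],1],[[0,-1,0],[0,0,0],1],[[0,-1,0],[0,0,0],1]]'
python3 -m pendant '[[[0,-1,0],[0,0,0],1],[[0,-1,0],[0,0,0],1],[[0,-1,0],[0,0,0],1],[[0.1,-0.5,0],[0,0,0],1],[[0,0,0],[0,0,0],1],[[0,0,0],[0,0,0],1],[[0,0,0],[0,0,0],1],[[0,0,0],[0,0,0],1],[[0,0,0],[0,0,0],1],[[0,0,0],[0,0,0],1]]'
python3 - <<'E'
from h import *
snap('wrist','w4')
E
```

```text
time: 17.02
tool_pos: [589.1, -155.4, 296.4]
tcp_rot: [3.141, 0.0, 1.618]
contact_force: [1.2, 0.2, 0.8]
grip_width: 91.9
finger_force: 0.0
time: 17.85
tool_pos: [593.2, -258.4, 296.0]
tcp_rot: [3.141, 0.0, 1.619]
contact_force: [-0.6, 0.5, 0.6]
grip_width: 91.4
finger_force: 0.0
```

View pics/w4.png

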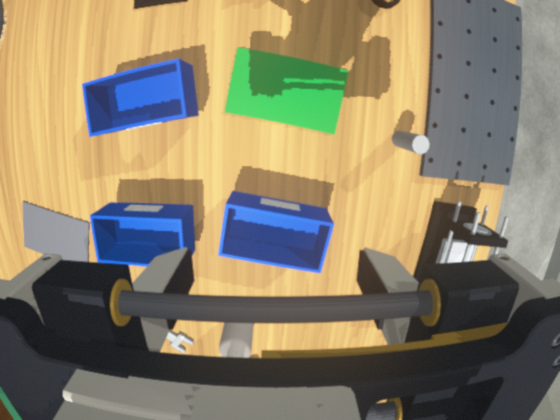

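```bash
cat >> h.py <<'E'
from scipy.optimize import minimize
BIN=[(sx*65,sy*34,z) for sx in(-1,1) for sy in(-1,1) for z in(78,16)]+[(sx*58,sy*27,0) for sx in(-1,1) for sy in(-1,1)]
PAD=[(sx*75,sy*45,z) for sx in(-1,1) for sy in(-1,1) for z in(3,0)]
def dense(pts):  # add rim edge midpoints for fisheye curvature
    return np.array(pts+[tuple((np.array(a)*(1-t)+np.array(b)*t)) for a in pts for b in pts if a<b and sum(np.array(a)!=np.array(b))==1 for t in(.25,.5,.75)],float)
def fit(P,im,lo,hi,pts,init,fish=True,z0=0,bottom=420):
    hsv=cv2.cvtColor(im,cv2.COLOR_BGR2HSV); m=cv2.inRange(hsv,lo,hi); m=cv2.morphologyEx(m,cv2.MORPH_OPEN,np.ones((3,3)))
    n,l,st,ce=cv2.connectedComponentsWithStats(m); c=proj(P,(init[0],init[1],z0+40 if pts is BIN else z0),fish)
    k=min((i for i in range(1,n) if st[i,4]>400),key=lambda i:np.hypot(*(ce[i]-c))); 
    cs=np.argwhere(l==k)[:,::-1]; hull=cv2.convexHull(cs.astype(np.int32)); s=8
    tgt=cv2.fillConvexPoly(np.zeros((420,560),np.uint8),hull,1); tgt[bottom:]=0
    D=dense(pts)
    def cost(q):
        a=q[2]; R=np.array([[np.cos(a),-np.sin(a)],[np.sin(a),np.cos(a)]])
        w=np.c_[D[:,:2]@R.T+q[:2],D[:,2]+z0]
        uv=np.array([proj(P,p,fish) for p in w]); h=cv2.convexHull((uv*s).astype(np.int32))
        z=cv2.fillConvexPoly(np.zeros((420,560),np.uint8),h,1,shift=3); z[bottom:]=0
        return 1-(z&tgt).sum()/max((z|tgt).sum(),1)
    r=min((minimize(cost,[init[0],init[1],init[2]],method='Nelder-Mead',options=dict(initial_simplex=[np.array(init)+d for d in([0,0,0],[12*g,0,.05],[0,12*g,-.05],[3,3,.12*g])])) for g in(1,-1)),key=lambda r:r.fun)
    return r.x.round(3),round(r.fun,3)
BL=((100,120,30),(130,255,255)); GR=((45,100,40),(80,255,255))
E
python3 - <<'E'
from h import *
im,W=load('w4')
print('pad',fit(W,im,*GR,PAD,(602,-146,-.16)))
print('A',fit(W,im,*BL,BIN,(421,-155,.16)))
print('B',fit(W,im,*BL,BIN,(420,-330,.03)))
print('C',fit(W,im,*BL,BIN,(596,-315,-.16)))
im,W=load('scene1')
print('pad',fit(W,im,*GR,PAD,(602,-146,-.16),False))
print('C',fit(W,im,*BL,BIN,(596,-315,-.16),False))
print('A',fit(W,im,*BL,BIN,(421,-155,.16),False))
print('B',fit(W,im,*BL,BIN,(420,-330,.03),False))
E
```

```text
pad (array([ 6.02752e+02, -1.47660e+02, -1.51000e-01]), np.float64(0.011))
A (array([ 4.17962e+02, -1.62528e+02,  1.54000e-01]), np.float64(0.055))
B (array([ 4.16957e+02, -3.41230e+02,  4.50000e-02]), np.float64(0.094))
C (array([ 5.95672e+02, -3.28244e+02, -1.65000e-01]), np.float64(0.045))
pad (array([ 5.99868e+02, -1.47518e+02, -1.61000e-01]), np.float64(0.073))
C (array([ 5.92015e+02, -3.29651e+02, -1.99000e-01]), np.float64(0.113))
A (array([ 4.21e+02, -1.55e+02,  1.60e-01]), np.float64(1.0))
B (array([ 4.12207e+02, -3.44893e+02,  3.17000e-01]), np.float64(0.134))
```

```bash
python3 -m pendant '[[[0.01,-0.3,0],[0,0,-1],1],[[0,-0.3,0],[0,0,-1],1],[[0,-0.3,0],[0,0,-1],1],[[0,-0.3,0],[0,0,-1],1],[[0,-0.3,-0.2],[0,0,-1],1],[[0,-0.3,-0.2],[0,0,-1],1],[[0,-0.2,-0.2],[0,0,-1],1],[[0,-0.2,-0.2],[0,0,-1],1],[[0.03,-0.1,-0.2],[0,0,-1],1],[[0.04,0,-0.2],[0,0,-1],1]]'
python3 -m pendant '[[[0,0,-0.2],[0,0,-1],1],[[0,0,-0.2],[0,0,-1],1],[[0,0,0],[0,0,-1],1],[[0,0,0],[0,0,-1],1],[[0,0,0],[0,0,-0.9],1],[[0,0,0],[0,0,0],1],[[0,0,0],[0,0,0],1],[[0,0,0],[0,0,0],1],[[0,0,0],[0,0,0],1],[[0,0,0],[0,0,0],1]]'
python3 - <<'E'
from h import *
im,W=snap('wrist','w5')
print('C',fit(W,im,*BL,BIN,(596,-326,-.16)),proj(W,(596,-328,78),1))
E
```

```text
time: 18.73
tool_pos: [595.4, -328.9, 259.2]
tcp_rot: [3.141, 0.0, 0.412]
contact_force: [0.2, -0.1, 0.3]
grip_width: 91.8
finger_force: 0.0
time: 19.57
tool_pos: [595.5, -328.4, 247.7]
tcp_rot: [3.142, -0.0, -0.169]
contact_force: [0.3, 0.6, -0.5]
grip_width: 92.0
finger_force: 0.0
C (array([ 5.95594e+02, -3.26740e+02, -1.38000e-01]), np.float64(0.03)) [274.38198515 193.77178287]
```

```bash
python3 -m pendant '[[[0,0.03,-0.9],[0,0,0.15],1],[[0,0,-0.9],[0,0,0],1],[[0,0,-0.9],[0,0,0],1],[[0,0,-0.9],[0,0,0],1],[[0,0,-0.9],[0,0,0],1],[[0,0,-0.9],[0,0,0],1],[[0,0,-0.6],[0,0,0],1],[[0,0,-0.1],[0,0,0],1],[[0,0,0],[0,0,0],0],[[0,0,0],[0,0,0],-1]]'
python3 -m pendant '[[[0,0,0],[0,0,0],-1],[[0,0,0],[0,0,0],-1],[[0,0,0],[0,0,0],-1],[[0,0,0],[0,0,0],-1],[[0,0,0],[0,0,0],-1],[[0,0,0.1],[0,0,0],-1],[[0,0,0.3],[0,0,0],-1],[[0,0,0.6],[0,0,0],-1],[[0,0,0.4],[0,0,0],-1],[[0,0,0],[0,0,0],-1]]'
```

```text
time: 20.45
tool_pos: [596.1, -328.0, 65.9]
tcp_rot: [3.141, -0.002, -0.152]
contact_force: [-0.2, -0.0, 0.3]
grip_width: 82.8
finger_force: 0.0
time: 21.28
tool_pos: [596.9, -328.6, 110.3]
tcp_rot: [3.139, -0.005, -0.152]
contact_force: [-0.8, -0.2, -1.3]
grip_width: 67.6
finger_force: 30.0
```

```bash
python3 -m pendant '[[[0,0.4,0],[0,0,0],-1],[[0.03,0.7,0],[0,0,0],-1],[[0.03,0.8,0],[0,0,0],-1],[[0.03,0.8,0],[0,0,0],-1],[[0.03,0.8,0],[0,0,0],-1],[[0.03,0.8,0],[0,0,0],-1],[[0.03,0.8,0],[0,0,0],-1],[[0,0.6,0],[0,0,0],-1],[[0,0.3,0],[0,0,0],-1],[[0,0,0],[0,0,0],-1]]'
python3 -m pendant '[[[0,0,0],[0,0,0],-1],[[0,0,-0.5],[0,0,0],-1],[[0,0,-0.5],[0,0,0],-1],[[0,0,-0.25],[0,0,0],-1],[[0,0,-0.1],[0,0,0],-1],[[0,0,0],[0,0,0],-1],[[0,0,0],[0,0,0],-1],[[0,0,0],[0,0,0],-1],[[0,0,0],[0,0,0],-1],[[0,0,0],[0,0,0],-1]]'
```

```text
time: 22.12
tool_pos: [600.3, -144.9, 105.9]
tcp_rot: [-3.141, 0.002, -0.15]
contact_force: [0.2, 0.5, -1.7]
grip_width: 67.9
finger_force: 30.0
time: 22.95
tool_pos: [600.4, -148.8, 68.1]
tcp_rot: [3.141, 0.0, -0.153]
contact_force: [-6.9, 3.0, 13.8]
grip_width: 68.3
finger_force: 30.0
```

```bash
python3 -m pendant '[[[0,0,0],[0,0,0],-0.5],[[0,0,0],[0,0,0],1],[[0,0,0],[0,0,0],1],[[0,0,0],[0,0,0],1],[[0,0,0],[0,0,0],1],[[0,0,0.5],[0,0,0],1],[[0,0,1],[0,0,0],1],[[0,0,1],[0,0,0],1],[[0,0,1],[0,0,0],1],[[0,0,1],[0,0,0],1]]'
python3 -m pendant '[[[0,0,0.8],[0,0,0],1],[[0,0,0.8],[0,0,0],1],[[0,0,0],[0,0,0],1],[[0,0,0],[0,0,0],1],[[0,0,0],[0,0,0],1],[[0,0,0],[0,0,0],1],[[0,0,0],[0,0,0],1],[[0,0,0],[0,0,0],1],[[0,0,0],[0,0,0],1],[[0,0,0],[0,0,0],1]]'
python3 - <<'E'
from h import *
im,W=snap('wrist','w6')
print('C',fit(W,im,*BL,BIN,(600,-148,-.15),z0=3))
E
```

```text
time: 23.78
tool_pos: [600.7, -147.7, 202.3]
tcp_rot: [3.142, 0.0, -0.152]
contact_force: [1.0, -0.2, -0.4]
grip_width: 92.1
finger_force: 0.0
time: 24.62
tool_pos: [600.8, -147.6, 248.7]
tcp_rot: [-3.142, 0.001, -0.152]
contact_force: [0.5, 0.1, -0.5]
grip_width: 91.4
finger_force: 0.0
C (array([ 5.98788e+02, -1.48395e+02, -1.44000e-01]), np.float64(0.016))
```

```bash
python3 -m pendant '[[[0,0.4,0],[0,0,1],1],[[0,0.5,0],[0,0,1],1],[[0,0.5,0],[0,0,1],1],[[0,0.5,0],[0,0,1],1],[[0,0.5,0],[0,0,1],1],[[0,0.5,0],[0,0,1],1],[[0,0.5,0],[0,0,1],1],[[0,0.5,0],[0,0,1],1],[[0,0.5,0],[0,0,1],1],[[0,0.5,0],[0,0,1],1]]'
python3 -m pendant '[[[-0.05,0.5,0],[0,0,1],1],[[-0.05,0.5,0],[0,0,1],1],[[-0.05,0.5,0],[0,0,1],1],[[-0.05,0.5,0],[0,0,1],1],[[-0.05,0.5,0],[0,0,0.6],1],[[0,0.07,0],[0,0,0],1],[[0,0,0],[0,0,0],1],[[0,0,0],[0,0,0],1],[[0,0,0],[0,0,0],1],[[0,0,0],[0,0,0],1]]'
python3 - <<'E'
from h import *
im,W=snap('wrist','w7')
g=cv2.inRange(cv2.cvtColor(im,cv2.COLOR_BGR2HSV),(10,40,140),(35,255,255))
for y in (76,168):
    u,v=proj(W,(592,y,54.5),1); print(y,u,v)
    c=cv2.cvtColor(im,cv2.COLOR_BGR2GRAY)[int(v)-30:int(v)+30,int(u)-30:int(u)+30]
    h=cv2.HoughCircles(cv2.resize(c,None,fx=3,fy=3,interpolation=cv2.INTER_CUBIC),cv2.HOUGH_GRADIENT,1.5,200,param1=100,param2=20,minRadius=36,maxRadius=70)
    if h is not None:
        q=h[0,0]; print(q, hit(W,int(u)-30+q[0]/3,int(v)-30+q[1]/3,54.5,1))
E
```

```text
time: 25.5
tool_pos: [600.8, 0.2, 249.2]
tcp_rot: [3.141, -0.0, 1.054]
contact_force: [-0.4, 0.1, -0.7]
grip_width: 91.8
finger_force: 0.0
time: 26.33
tool_pos: [593.5, 75.6, 249.1]
tcp_rot: [3.141, 0.0, 1.598]
contact_force: [0.5, -0.2, -0.0]
grip_width: 91.5
finger_force: 0.0
76 273.6984585365847 187.7751492704931
[96.75 96.75 50.1 ] [593.7  74.4]
168 276.0101197772882 100.23061657775139
[89.25 89.25 51.3 ] [591.7 168.5]
```

```bash
python3 -m pendant '[[[0,0,-0.9],[0,0,0],0.5],[[0,0,-0.9],[0,0,0],0.5],[[0,0,-0.9],[0,0,0],0.5],[[0,0,-0.9],[0,0,0],0.5],[[0,0,-0.9],[0,0,0],0.5],[[0,0,-0.9],[0,0,0],0.5],[[0,0,-0.9],[0,0,0],0.5],[[0,0,-0.3],[0,0,0],0.5],[[0,0,-0.1],[0,0,0],0.5],[[0,0,0],[0,0,0],0]]'
python3 -m pendant '[[[0,0,0],[0,0,0],-0.2],[[0,0,0],[0,0,0],-1],[[0,0,0],[0,0,0],-1],[[0,0,0],[0,0,0],-1],[[0,0,0],[0,0,0],-1],[[0,0,0],[0,0,0],-1],[[0,0,0.2],[0,0,0],-1],[[0,0,0.4],[0,0,0],-1],[[0,0,0.8],[0,0,0],-1],[[0,0,0.8],[0,0,0],-1]]'
```

```text
time: 27.22
tool_pos: [593.6, 76.2, 48.2]
tcp_rot: [-3.141, 0.0, 1.599]
contact_force: [0.4, -0.7, 0.0]
grip_width: 65.4
finger_force: 0.0
time: 28.05
tool_pos: [592.7, 76.5, 114.9]
tcp_rot: [-3.14, -0.0, 1.6]
contact_force: [0.5, 0.7, -1.0]
grip_width: 35.5
finger_force: 30.0
```

```bash
python3 -m pendant '[[[0,-0.2,0.8],[0,0,0],-1],[[0,-0.6,0.3],[0,0,0],-1],[[0.02,-0.8,0],[0,0,-0.3],-1],[[0.03,-0.8,0],[0,0,-0.3],-1],[[0.03,-0.8,0],[0,0,-0.3],-1],[[0.03,-0.8,0],[0,0,-0.3],-1],[[0.03,-0.8,0],[0,0,-0.25],-1],[[0.03,-0.8,0],[0,0,0],-1],[[0.03,-0.8,0],[0,0,0],-1],[[0,-0.6,0],[0,0,0],-1]]'
python3 -m pendant '[[[0,-0.3,0],[0,0,0],-1],[[0,0,0],[0,0,0],-1],[[0,0,-0.3],[0,0,0],-1],[[0,0,-0.6],[0,0,0],-1],[[0,0,-0.6],[0,0,0],-1],[[0,0,-0.6],[0,0,0],-1],[[0,0,-0.4],[0,0,0],-1],[[0,0,-0.2],[0,0,0],-1],[[0,0,0],[0,0,0],-1],[[0,0,0],[0,0,0],-1]]'
```

```text
time: 28.88
tool_pos: [599.4, -135.5, 148.1]
tcp_rot: [3.141, 0.001, 1.425]
contact_force: [0.1, -0.2, -0.7]
grip_width: 35.0
finger_force: 30.0
time: 29.72
tool_pos: [599.6, -142.0, 66.4]
tcp_rot: [3.141, -0.0, 1.426]
contact_force: [0.7, 0.5, -1.1]
grip_width: 35.4
finger_force: 30.0
```

```bash
python3 -m pendant '[[[0,-0.2,0],[0,0,0],-1],[[0,0,-0.2],[0,0,0],-1],[[0,0,-0.15],[0,0,0],-1],[[0,0,-0.05],[0,0,0],-1],[[0,0,0],[0,0,0],-1],[[0,0,0],[0,0,0],-0.3],[[0,0,0],[0,0,0],-0.05],[[0,0,0],[0,0,0],-0.05],[[0,0,0],[0,0,0],-0.05],[[0,0,0],[0,0,0],-0.05]]'
python3 -m pendant '[[[0,0,0.3],[0,0,0],-0.05],[[0,0,0.8],[0,0,0],-0.05],[[0,0,1],[0,0,0],0],[[0,0,1],[0,0,0],0.5],[[0,0,1],[0,0,0],1],[[0,0,1],[0,0,0],1],[[0,0,1],[0,0,0],1],[[0,0,0.5],[0,0,0],1],[[0,0,0],[0,0,0],1],[[0,0,0],[0,0,0],1]]'
python3 - <<'E'
from h import *
im,W=snap('wrist','w8')
print('C',fit(W,im,*BL,BIN,(600,-148,-.15),z0=3))
print('A',fit(W,im,*BL,BIN,(420,-160,.15)))
u,v=proj(W,(599,-148,61),1); print(u,v)
c=cv2.cvtColor(im,cv2.COLOR_BGR2GRAY)[int(v)-30:int(v)+30,int(u)-30:int(u)+30]
h=cv2.HoughCircles(cv2.resize(c,None,fx=3,fy=3,interpolation=cv2.INTER_CUBIC),cv2.HOUGH_GRADIENT,1.5,200,param1=100,param2=20,minRadius=36,maxRadius=70)
q=h[0,0]; print(q, hit(W,int(u)-30+q[0]/3,int(v)-30+q[1]/3,61,1))
E
```

```text
time: 30.55
tool_pos: [599.2, -148.4, 53.9]
tcp_rot: [-3.141, -0.0, 1.426]
contact_force: [0.2, 0.2, 0.1]
grip_width: 43.3
finger_force: 0.0
time: 31.38
tool_pos: [599.5, -148.5, 253.1]
tcp_rot: [3.14, 0.0, 1.426]
contact_force: [0.3, 0.4, -0.7]
grip_width: 88.0
finger_force: 0.0
C (array([ 5.99237e+02, -1.49514e+02, -1.45000e-01]), np.float64(0.028))
A (array([ 4.19205e+02, -1.63468e+02,  1.77000e-01]), np.float64(0.036))
274.2104067134256 188.31103001705
[ 93.75 101.25  51.45] [ 599.5 -151.9]
```

View pics/w8.png

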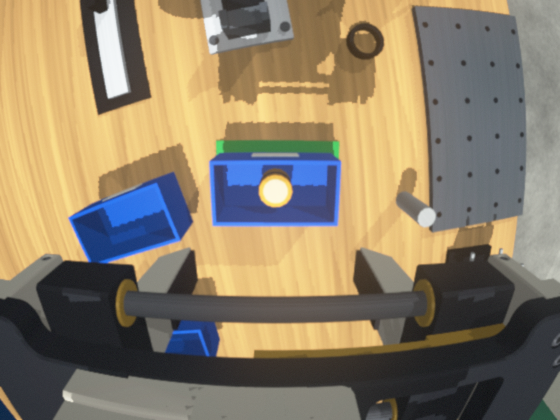

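```bash
python3 -m pendant '[[[-0.5,0,0],[0,0,-1],1],[[-0.6,0,0],[0,0,-1],1],[[-0.6,0,0],[0,0,-1],1],[[-0.6,0,0],[0,0,-1],1],[[-0.6,-0.1,0],[0,0,-1],1],[[-0.6,-0.1,0],[0,0,-1],1],[[-0.6,-0.1,0],[0,0,-1],1],[[-0.6,-0.1,0],[0,0,-1],1],[[-0.6,-0.1,0],[0,0,-1],1],[[-0.6,0,0],[0,0,-1],1]]'
python3 -m pendant '[[[-0.1,0,0],[0,0,-0.5],1],[[0,0,0],[0,0,0],1],[[0,0,0],[0,0,0],1],[[0,0,0],[0,0,0],1],[[0,0,0],[0,0,0],1],[[0,0,0],[0,0,0],1],[[0,0,0],[0,0,0],1],[[0,0,0],[0,0,0],1],[[0,0,0],[0,0,0],1],[[0,0,0],[0,0,0],1]]'
python3 - <<'E'
from h import *
im,W=snap('wrist','w9')
print('A',fit(W,im,*BL,BIN,(420,-162,.16)))
E
```

```text
time: 32.27
tool_pos: [420.7, -163.3, 250.4]
tcp_rot: [-3.139, 0.003, 0.22]
contact_force: [-0.2, 0.8, 0.2]
grip_width: 91.9
finger_force: 0.0
time: 33.1
tool_pos: [419.4, -163.4, 252.1]
tcp_rot: [3.142, 0.0, 0.166]
contact_force: [0.3, -0.5, 0.4]
grip_width: 91.7
finger_force: 0.0
A (array([ 4.19640e+02, -1.62925e+02,  1.40000e-01]), np.float64(0.035))
```

```bash
python3 -m pendant '[[[0,0,-0.9],[0,0,-0.15],1],[[0,0,-0.9],[0,0,0],1],[[0,0,-0.9],[0,0,0],1],[[0,0,-0.9],[0,0,0],1],[[0,0,-0.9],[0,0,0],1],[[0,0,-0.9],[0,0,0],1],[[0,0,-0.6],[0,0,0],1],[[0,0,-0.2],[0,0,0],1],[[0,0,-0.05],[0,0,0],0.6],[[0,0,0],[0,0,0],-1]]'
python3 -m pendant '[[[0,0,0],[0,0,0],-1],[[0,0,0],[0,0,0],-1],[[0,0,0],[0,0,0],-1],[[0,0,0],[0,0,0],-1],[[0,0,0],[0,0,0],-1],[[0,0,0],[0,0,0],-1],[[0,0,0],[0,0,0],-1],[[0,0,0],[0,0,0],-1],[[0,0,0],[0,0,0],-1],[[0,0,0],[0,0,0],-1]]'
python3 -m pendant '[[[0,0,0.2],[0,0,0],-1],[[0,0,0.5],[0,0,0],-1],[[0,0,0.8],[0,0,0],-1],[[0,0,0.8],[0,0,0],-1],[[0,0,0.8],[0,0,0],-1],[[0,0,0.4],[0,0,0],-1],[[0,0,0],[0,0,0],-1],[[0,0,0],[0,0,0],-1],[[0,0,0],[0,0,0],-1],[[0,0,0],[0,0,0],-1]]'
python3 - <<'E'
from h import *
im,W=snap('wrist','w10'); z=bot.get_obs()['tool_pos'][2]
print('A',fit(W,im,*BL,BIN,(420,-162,.16),z0=z-65))
E
```

```text
time: 33.98
tool_pos: [419.7, -163.7, 65.0]
tcp_rot: [3.141, -0.0, 0.148]
contact_force: [0.1, -0.7, -0.4]
grip_width: 82.3
finger_force: 0.0
time: 34.82
tool_pos: [420.0, -163.8, 65.8]
tcp_rot: [3.14, -0.002, 0.148]
contact_force: [-0.7, 1.1, 7.2]
grip_width: 68.1
finger_force: 29.9
time: 35.65
tool_pos: [418.6, -163.1, 168.5]
tcp_rot: [-3.14, 0.002, 0.148]
contact_force: [-0.2, -0.1, -1.4]
grip_width: 68.1
finger_force: 29.9
A (array([ 4.18391e+02, -1.63172e+02,  1.56000e-01]), np.float64(0.337))
```

```bash
python3 -m pendant '[[[0.4,0,0.3],[0,0,0],-1],[[0.7,0.1,0],[0,0,-0.5],-1],[[0.8,0.1,0],[0,0,-0.5],-1],[[0.8,0.1,0],[0,0,-0.5],-1],[[0.8,0.1,0],[0,0,-0.5],-1],[[0.8,0.08,0],[0,0,-0.48],-1],[[0.8,0,0],[0,0,0],-1],[[0.6,0,0],[0,0,0],-1],[[0.3,0,0],[0,0,0],-1],[[0.06,0,0],[0,0,0],-1]]'
python3 -m pendant '[[[0,0,0],[0,0,0],-1],[[0,0,-0.3],[0,0,0],-1],[[0,0,-0.4],[0,0,0],-1],[[0,0,-0.2],[0,0,0],-1],[[0,0,0],[0,0,0],-1],[[0,0,0],[0,0,0],-1],[[0,0,0],[0,0,0],-1],[[0,0,0],[0,0,0],-1],[[0,0,0],[0,0,0],-1],[[0,0,0],[0,0,0],-1]]'
```

```text
time: 36.53
tool_pos: [602.1, -148.8, 176.8]
tcp_rot: [-3.141, 0.002, -0.149]
contact_force: [-1.1, -1.0, -2.5]
grip_width: 68.0
finger_force: 29.9
time: 37.37
tool_pos: [601.3, -149.2, 152.1]
tcp_rot: [3.141, -0.001, -0.15]
contact_force: [-0.2, 0.1, -2.3]
grip_width: 68.0
finger_force: 29.9
```

Pose is within 1 mm; lower gently.

```bash
python3 -m pendant '[[[-0.03,0.01,-0.15],[0,0,0],-1],[[0,0,-0.1],[0,0,0],-1],[[0,0,-0.1],[0,0,0],-1],[[0,0,-0.08],[0,0,0],-1],[[0,0,-0.08],[0,0,0],-1],[[0,0,0],[0,0,0],-1],[[0,0,0],[0,0,0],-1],[[0,0,0],[0,0,0],-1],[[0,0,0],[0,0,0],-1],[[0,0,0],[0,0,0],-1]]'
```

```text
time: 38.2
tool_pos: [600.4, -148.8, 136.5]
tcp_rot: [3.141, -0.0, -0.15]
contact_force: [0.1, 0.0, -1.5]
grip_width: 67.7
finger_force: 29.9
```

```bash
python3 -m pendant '[[[0,0,-0.1],[0,0,0],-1],[[0,0,-0.08],[0,0,0],-1],[[0,0,0],[0,0,0],-1],[[0,0,0],[0,0,0],-1],[[0,0,0],[0,0,0],-0.5],[[0,0,0],[0,0,0],1],[[0,0,0],[0,0,0],1],[[0,0,0],[0,0,0],1],[[0,0,0],[0,0,0],1],[[0,0,0],[0,0,0],1]]'
python3 -m pendant '[[[0,0,0.3],[0,0,0],1],[[0,0,0.8],[0,0,0],1],[[0,0,1],[0,0,0],1],[[0,0,1],[0,0,0],1],[[0,0,1],[0,0,0],1],[[0,0,1],[0,0,0],1],[[0,0,0.3],[0,0,0],1],[[0,0,0],[0,0,0],1],[[0,0,0],[0,0,0],1],[[0,0,0],[0,0,0],1]]'
python3 - <<'E'
from h import *
im,W=snap('wrist','w11')
BIN2=BIN
P2=[p for p in BIN if p[2]!=0]
for z0 in (60,65,70): print(z0,fit(W,im,*BL,P2,(599,-148,-.15),z0=z0))
cv2.imwrite('pics/w11s.png',im)
E
```

```text
time: 39.03
tool_pos: [600.3, -148.8, 131.0]
tcp_rot: [3.141, -0.0, -0.15]
contact_force: [0.5, 0.5, 0.8]
grip_width: 91.0
finger_force: 0.0
time: 39.87
tool_pos: [599.6, -148.6, 291.1]
tcp_rot: [-3.141, 0.003, -0.15]
contact_force: [0.3, -0.4, -0.4]
grip_width: 92.2
finger_force: 0.0
60 (array([ 5.99427e+02, -1.48818e+02, -1.36000e-01]), np.float64(0.01))
65 (array([ 6.01229e+02, -1.48976e+02, -1.35000e-01]), np.float64(0.022))
70 (array([ 6.01338e+02, -1.49234e+02, -1.37000e-01]), np.float64(0.052))
```

```bash
python3 -m pendant '[[[0,0.5,0],[0,0,1],1],[[0,0.7,0],[0,0,1],1],[[0,0.7,0],[0,0,1],1],[[0,0.7,0],[0,0,1],1],[[0,0.7,0],[0,0,1],1],[[0,0.7,0],[0,0,1],1],[[0,0.7,0],[0,0,1],1],[[0,0.7,0],[0,0,1],1],[[0,0.7,0],[0,0,1],1],[[0,0.7,0],[0,0,1],1]]'
python3 -m pendant '[[[-0.05,0.7,0],[0,0,1],1],[[-0.05,0.7,0],[0,0,1],1],[[-0.05,0.7,-0.2],[0,0,1],1],[[-0.05,0.7,-0.3],[0,0,1],1],[[-0.05,0.7,-0.4],[0,0,0.6],1],[[-0.05,0.27,-0.5],[0,0,0],1],[[0,0,0],[0,0,0],1],[[0,0,0],[0,0,0],1],[[0,0,0],[0,0,0],1],[[0,0,0],[0,0,0],1]]'
python3 - <<'E'
from h import *
im,W=snap('wrist','w12')
for y in (168,):
    u,v=proj(W,(592,y,54.5),1); print(y,u,v)
    c=cv2.cvtColor(im,cv2.COLOR_BGR2GRAY)[int(v)-30:int(v)+30,int(u)-30:int(u)+30]
    h=cv2.HoughCircles(cv2.resize(c,None,fx=3,fy=3,interpolation=cv2.INTER_CUBIC),cv2.HOUGH_GRADIENT,1.5,200,param1=100,param2=20,minRadius=36,maxRadius=70)
    if h is not None:
        q=h[0,0]; print(q, hit(W,int(u)-30+q[0]/3,int(v)-30+q[1]/3,54.5,1))
E
```

```text
time: 40.75
tool_pos: [599.6, 56.3, 291.1]
tcp_rot: [-3.139, 0.002, 1.056]
contact_force: [-0.0, -1.0, -0.1]
grip_width: 91.4
finger_force: 0.0
time: 41.58
tool_pos: [591.8, 167.4, 251.6]
tcp_rot: [3.141, 0.0, 1.601]
contact_force: [0.1, -0.3, 0.4]
grip_width: 91.7
finger_force: 0.0
168 275.1232639548122 187.10584944044044
[89.25 86.25 49.95] [591.6 169.5]
```

```bash
python3 -m pendant '[[[0,0.04,-0.9],[0,0,0],0.5],[[0,0,-0.9],[0,0,0],0.5],[[0,0,-0.9],[0,0,0],0.5],[[0,0,-0.9],[0,0,0],0.5],[[0,0,-0.9],[0,0,0],0.5],[[0,0,-0.9],[0,0,0],0.5],[[0,0,-0.9],[0,0,0],0.5],[[0,0,-0.35],[0,0,0],0.5],[[0,0,-0.12],[0,0,0],0.5],[[0,0,0],[0,0,0],0]]'
python3 -m pendant '[[[0,0,0],[0,0,0],-0.2],[[0,0,0],[0,0,0],-1],[[0,0,0],[0,0,0],-1],[[0,0,0],[0,0,0],-1],[[0,0,0],[0,0,0],-1],[[0,0,0],[0,0,0],-1],[[0,0,0.2],[0,0,0],-1],[[0,0,0.4],[0,0,0],-1],[[0,0,0.8],[0,0,0],-1],[[0,0,1],[0,0,0],-1]]'
python3 -m pendant '[[[0,0,1],[0,0,0],-1],[[0,0,1],[0,0,0],-1],[[0,-0.5,0.6],[0,0,-0.3],-1],[[0,-1,0.3],[0,0,-0.3],-1],[[0.04,-1,0],[0,0,-0.3],-1],[[0.04,-1,0],[0,0,-0.3],-1],[[0.04,-1,0],[0,0,-0.2],-1],[[0.04,-1,0],[0,0,0],-1],[[0.04,-1,0],[0,0,0],-1],[[0.04,-1,0],[0,0,0],-1]]'
python3 -m pendant '[[[0,-1,0],[0,0,0],-1],[[0,-1,0],[0,0,0],-1],[[0,-0.7,0],[0,0,0],-1],[[0,-0.4,0],[0,0,0],-1],[[0,0,0],[0,0,0],-1],[[0,0,0],[0,0,0],-1],[[0,0,0],[0,0,0],-1],[[0,0,0],[0,0,0],-1],[[0,0,0],[0,0,0],-1],[[0,0,0],[0,0,0],-1]]'
```

```text
time: 42.47
tool_pos: [591.6, 169.2, 48.0]
tcp_rot: [-3.142, 0.0, 1.602]
contact_force: [0.2, -0.4, 0.3]
grip_width: 65.6
finger_force: 0.0
time: 43.3
tool_pos: [590.0, 169.3, 119.5]
tcp_rot: [-3.137, 0.001, 1.602]
contact_force: [0.1, -0.7, -1.2]
grip_width: 35.5
finger_force: 30.0
time: 44.13
tool_pos: [598.3, -56.9, 207.9]
tcp_rot: [3.141, -0.0, 1.434]
contact_force: [-0.2, -0.5, 0.0]
grip_width: 35.1
finger_force: 30.0
time: 44.97
tool_pos: [598.6, -147.4, 206.9]
tcp_rot: [3.142, -0.0, 1.436]
contact_force: [-0.3, 0.7, -0.6]
grip_width: 35.1
finger_force: 30.0
```

```bash
python3 -m pendant '[[[0.04,-0.05,-0.3],[0,0,0],-1],[[0,0,-0.6],[0,0,0],-1],[[0,0,-0.6],[0,0,0],-1],[[0,0,-0.6],[0,0,0],-1],[[0,0,-0.5],[0,0,0],-1],[[0,0,-0.25],[0,0,0],-1],[[0,0,-0.15],[0,0,0],-1],[[0,0,0],[0,0,0],-1],[[0,0,0],[0,0,0],-1],[[0,0,0],[0,0,0],-1]]'
python3 -m pendant '[[[0,0,0],[0,0,0],-1],[[0,0,-0.03],[0,0,0],-1],[[0,0,0],[0,0,0],-1],[[0,0,0],[0,0,0],-0.3],[[0,0,0],[0,0,0],-0.05],[[0,0,0],[0,0,0],-0.05],[[0,0,0],[0,0,0],-0.05],[[0,0,0],[0,0,0],-0.05],[[0,0,0.2],[0,0,0],-0.05],[[0,0,0.6],[0,0,0],-0.05]]'
python3 -m pendant '[[[0,0,0.8],[0,0,0],-0.05],[[0,0,1],[0,0,0],0],[[0,0,1],[0,0,0],0.5],[[0,0,1],[0,0,0],1],[[0,0,1],[0,0,0],1],[[0,0,0.5],[0,0,0],1],[[0,0,0],[0,0,0],1],[[0,0,0],[0,0,0],1],[[0,0,0],[0,0,0],1],[[0,0,0],[0,0,0],1]]'
python3 - <<'E'
from h import *
im,W=snap('wrist','w13')
P2=[p for p in BIN if p[2]!=0]
for z0 in (60,65,70): print(z0,fit(W,im,*BL,P2,(599,-148,-.15),z0=z0))
u,v=proj(W,(599,-148,123),1); print(u,v)
E
```

```text
time: 45.8
tool_pos: [599.3, -149.7, 117.7]
tcp_rot: [-3.141, -0.0, 1.434]
contact_force: [-4.3, 0.5, 5.2]
grip_width: 35.6
finger_force: 30.0
time: 46.63
tool_pos: [598.2, -149.5, 137.7]
tcp_rot: [-3.136, -0.001, 1.434]
contact_force: [1.2, -0.1, -1.2]
grip_width: 43.6
finger_force: 0.0
time: 47.47
tool_pos: [599.1, -149.8, 297.1]
tcp_rot: [-3.139, -0.001, 1.434]
contact_force: [0.2, 0.6, -0.4]
grip_width: 90.6
finger_force: 0.0
60 (array([ 6.00851e+02, -1.49634e+02, -1.37000e-01]), np.float64(0.059))
65 (array([ 6.01277e+02, -1.47958e+02, -1.36000e-01]), np.float64(0.057))
70 (array([ 6.01519e+02, -1.46323e+02, -1.36000e-01]), np.float64(0.064))
275.2959594718314 191.4622350449998
```

View pics/w13.png

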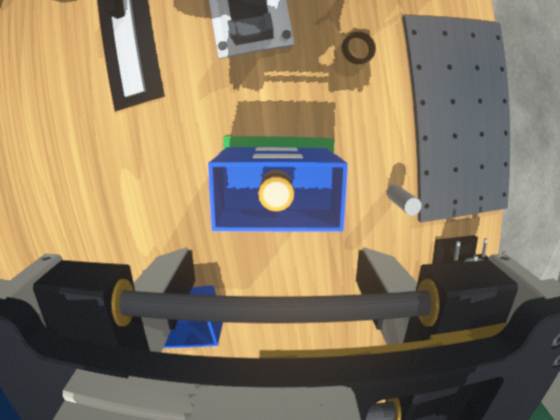

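```bash
python3 -m pendant '[[[-0.5,-0.5,0],[0,0,-1],1],[[-0.6,-0.6,0],[0,0,-1],1],[[-0.6,-0.6,0],[0,0,-1],1],[[-0.6,-0.6,0],[0,0,-1],1],[[-0.6,-0.6,0],[0,0,-1],1],[[-0.6,-0.6,0],[0,0,-1],1],[[-0.6,-0.6,0],[0,0,-1],1],[[-0.6,-0.6,0],[0,0,-1],1],[[-0.6,-0.6,0],[0,0,-1],1],[[-0.6,-0.6,0],[0,0,-1],1]]'
python3 -m pendant '[[[-0.1,-0.5,0],[0,0,-1],1],[[0,0,0],[0,0,-0.5],1],[[0,0,0],[0,0,0],1],[[0,0,0],[0,0,0],1],[[0,0,0],[0,0,0],1],[[0,0,0],[0,0,0],1],[[0,0,0],[0,0,0],1],[[0,0,0],[0,0,0],1],[[0,0,0],[0,0,0],1],[[0,0,0],[0,0,0],1]]'
python3 - <<'E'
from h import *
im,W=snap('wrist','w14')
print('B',fit(W,im,*BL,BIN,(418,-336,.05)))
E
```

```text
time: 48.35
tool_pos: [421.5, -327.5, 297.9]
tcp_rot: [-3.14, 0.001, 0.228]
contact_force: [0.1, -1.1, -0.3]
grip_width: 91.8
finger_force: 0.0
time: 49.18
tool_pos: [419.8, -341.8, 299.0]
tcp_rot: [3.141, -0.0, 0.055]
contact_force: [-0.9, -0.3, -0.2]
grip_width: 91.6
finger_force: 0.0
B (array([ 4.16257e+02, -3.41219e+02,  2.80000e-02]), np.float64(0.034))
```

```bash
python3 -m pendant '[[[-0.1,0.02,-0.8],[0,0,-0.2],1],[[0,0,-0.8],[0,0,0],1],[[0,0,0],[0,0,0],1],[[0,0,0],[0,0,0],1],[[0,0,0],[0,0,0],1],[[0,0,0],[0,0,0],1],[[0,0,0],[0,0,0],1],[[0,0,0],[0,0,0],1],[[0,0,0],[0,0,0],1],[[0,0,0],[0,0,0],1]]'
python3 - <<'E'
from h import *
im,W=snap('wrist','w15')
print('B',fit(W,im,*BL,BIN,(418,-339,.05)))
E
```

```text
time: 50.07
tool_pos: [416.7, -341.5, 251.3]
tcp_rot: [3.141, -0.0, 0.03]
contact_force: [-0.1, -0.3, -0.2]
grip_width: 91.8
finger_force: 0.0
B (array([ 4.18174e+02, -3.42256e+02,  1.20000e-02]), np.float64(0.041))
```

```bash
python3 -m pendant '[[[0.04,-0.01,-0.9],[0,0,-0.1],1],[[0,0,-0.9],[0,0,0],1],[[0,0,-0.9],[0,0,0],1],[[0,0,-0.9],[0,0,0],1],[[0,0,-0.9],[0,0,0],1],[[0,0,-0.9],[0,0,0],1],[[0,0,-0.6],[0,0,0],1],[[0,0,-0.2],[0,0,0],1],[[0,0,-0.03],[0,0,0],0.6],[[0,0,0],[0,0,0],-1]]'
python3 -m pendant '[[[0,0,0],[0,0,0],-1],[[0,0,0],[0,0,0],-1],[[0,0,0],[0,0,0],-1],[[0,0,0],[0,0,0],-1],[[0,0,0],[0,0,0],-1],[[0,0,0],[0,0,0],-1],[[0,0,0],[0,0,0],-1],[[0,0,0],[0,0,0],-1],[[0,0,0],[0,0,0],-1],[[0,0,0],[0,0,0],-1]]'
python3 -m pendant '[[[0,0,0.2],[0,0,0],-1],[[0,0,0.5],[0,0,0],-1],[[0,0,0.9],[0,0,0],-1],[[0,0,1],[0,0,0],-1],[[0,0,1],[0,0,0],-1],[[0,0,1],[0,0,0],-1],[[0,0,1],[0,0,0],-1],[[0,0,0.4],[0,0,0],-1],[[0,0,0],[0,0,0],-1],[[0,0,0],[0,0,0],-1]]'
python3 - <<'E'
from h import *
im,W=snap('wrist','w16')
# compare end-wall positions of held bin in w10 (A) and w16 (B): difference picture shift
a=cv2.cvtColor(load('w10')[0],cv2.COLOR_BGR2HSV);b=cv2.cvtColor(im,cv2.COLOR_BGR2HSV)
for n,h in(('A',a),('B',b)):
    m=cv2.inRange(h,*BL); k,l,st,ce=cv2.connectedComponentsWithStats(m); i=1+np.argmax(st[1:,4]); print(n,st[i],ce[i])
    cols=[np.flatnonzero(l[:,c]==i) for c in range(250,300,10)]; print([(c[0],c[-1]) for c in cols if len(c)])
E
```

```text
time: 50.95
tool_pos: [418.2, -342.0, 64.6]
tcp_rot: [3.141, -0.0, 0.018]
contact_force: [1.1, -1.0, 0.2]
grip_width: 83.0
finger_force: 0.0
time: 51.78
tool_pos: [418.5, -342.2, 65.4]
tcp_rot: [3.14, -0.002, 0.018]
contact_force: [-0.4, 0.2, 6.2]
grip_width: 67.8
finger_force: 30.0
time: 52.62
tool_pos: [417.7, -341.5, 244.3]
tcp_rot: [3.141, -0.0, 0.018]
contact_force: [-1.0, 0.1, -1.8]
grip_width: 68.4
finger_force: 30.0
A [  190   140   166   158 23948] [273.58906798 217.42917989]
[(np.int64(140), np.int64(296)), (np.int64(140), np.int64(296)), (np.int64(140), np.int64(296)), (np.int64(140), np.int64(296)), (np.int64(140), np.int64(296))]
B [  192   142   166   155 22464] [272.41030093 221.22720798]
[(np.int64(143), np.int64(296)), (np.int64(143), np.int64(296)), (np.int64(143), np.int64(296)), (np.int64(148), np.int64(296)), (np.int64(149), np.int64(296))]
```

```bash
python3 -m pendant '[[[0.3,0.3,0],[0,0,0],-1],[[0.6,0.6,0],[0,0,-0.3],-1],[[0.7,0.7,0],[0,0,-0.3],-1],[[0.7,0.7,0],[0,0,-0.3],-1],[[0.7,0.7,0],[0,0,-0.3],-1],[[0.7,0.7,0],[0,0,-0.16],-1],[[0.7,0.7,0],[0,0,0],-1],[[0.7,0.7,0],[0,0,0],-1],[[0.5,0.6,0],[0,0,0],-1],[[0.3,0.4,0],[0,0,0],-1]]'
python3 -m pendant '[[[0.2,0.3,0],[0,0,0],-1],[[0.03,0.07,0],[0,0,0],-1],[[0,0,0],[0,0,0],-1],[[0,0,-0.3],[0,0,0],-1],[[0,0,-0.4],[0,0,0],-1],[[0,0,-0.2],[0,0,0],-1],[[0,0,0],[0,0,0],-1],[[0,0,0],[0,0,0],-1],[[0,0,0],[0,0,0],-1],[[0,0,0],[0,0,0],-1]]'
```

```text
time: 53.5
tool_pos: [595.9, -155.6, 241.8]
tcp_rot: [-3.14, 0.003, -0.143]
contact_force: [-0.6, -0.0, -2.2]
grip_width: 67.7
finger_force: 30.0
time: 54.33
tool_pos: [601.9, -148.0, 217.7]
tcp_rot: [3.141, -0.001, -0.145]
contact_force: [-0.2, 0.2, -2.5]
grip_width: 67.9
finger_force: 30.0
```

```bash
python3 -m pendant '[[[0,-0.03,-0.2],[0,0,0],-1],[[0,0,-0.15],[0,0,0],-1],[[0,0,-0.1],[0,0,0],-1],[[0,0,-0.1],[0,0,0],-1],[[0,0,-0.08],[0,0,0],-1],[[0,0,0],[0,0,0],-1],[[0,0,0],[0,0,0],-1],[[0,0,0],[0,0,0],-1],[[0,0,0],[0,0,0],-1],[[0,0,0],[0,0,0],-1]]'
```

```text
time: 55.17
tool_pos: [601.9, -148.5, 198.4]
tcp_rot: [3.141, -0.0, -0.145]
contact_force: [0.8, -0.5, -2.7]
grip_width: 67.8
finger_force: 30.0
```

Inside the mouth (bottom ≈133 < rim 143) with no contact; finish down and release.

```bash
python3 -m pendant '[[[0,0,-0.1],[0,0,0],-1],[[0,0,-0.08],[0,0,0],-1],[[0,0,0],[0,0,0],-1],[[0,0,0],[0,0,0],-1],[[0,0,0],[0,0,0],-0.5],[[0,0,0],[0,0,0],1],[[0,0,0],[0,0,0],1],[[0,0,0],[0,0,0],1],[[0,0,0],[0,0,0],1],[[0,0,0],[0,0,0],1]]'
python3 -m pendant '[[[0,0,0.3],[0,0,0],1],[[0,0,0.8],[0,0,0],1],[[0,0,1],[0,0,0],1],[[0,0,1],[0,0,0],1],[[0,0,0.8],[0,0,0],1],[[-0.5,0,0.3],[0,0,0],1],[[-1,0,0],[0,0,0],1],[[-1,0,0],[0,0,0],1],[[-1,0,0],[0,0,0],1],[[-1,0,0],[0,0,0],1]]'
python3 - <<'E'
from h import *
im,W=snap('side','side2'); im2,_=snap('scene','scene2')
a=cv2.resize(im[100:320,150:400],None,fx=1.6,fy=1.8); b=cv2.resize(im2[120:360,150:400],None,fx=1.55,fy=1.65)
b=cv2.resize(b,(390,a.shape[0])); cv2.imwrite('pics/fin.png',np.hstack([a,b]))
for n in ('C',): print(fit(W,im,*BL,[(sx*65,sy*34,z) for sx in(-1,1) for sy in(-1,1) for z in(205,19)],(601,-148,-.14),False),fit(W,im,*BL,[(sx*65,sy*34,z) for sx in(-1,1) for sy in(-1,1) for z in(215,19)],(601,-148,-.14),False))
E
```

```text
time: 56.0
tool_pos: [601.8, -148.5, 192.8]
tcp_rot: [3.141, -0.0, -0.145]
contact_force: [0.3, 0.3, -0.2]
grip_width: 90.9
finger_force: 0.0
time: 56.83
tool_pos: [465.4, -148.3, 319.4]
tcp_rot: [3.141, -0.001, -0.145]
contact_force: [0.3, -0.0, 1.0]
grip_width: 91.4
finger_force: 0.0
(array([ 5.99865e+02, -1.50019e+02, -1.94000e-01]), np.float64(0.024)) (array([ 5.96212e+02, -1.56123e+02, -2.61000e-01]), np.float64(0.044))
```

View pics/fin.png

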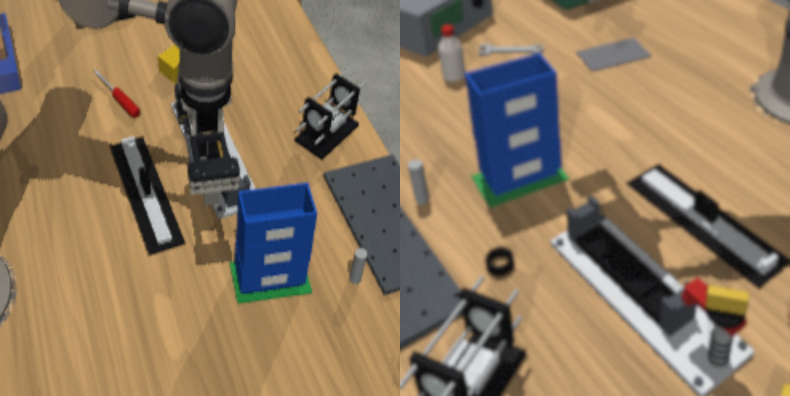

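```bash
python3 -m pendant '[[[0,0,0],[0,0,0],1],[[0,0,0],[0,0,0],1],[[0,0,0],[0,0,0],1],[[0,0,0],[0,0,0],1],[[0,0,0],[0,0,0],1],[[0,0,0],[0,0,0],1],[[0,0,0],[0,0,0],1],[[0,0,0],[0,0,0],1],[[0,0,0],[0,0,0],1],[[0,0,0],[0,0,0],1]]' && python3 -c "from plant import bot; print(bot.close_job())"
```

```text
time: 57.77
tool_pos: [466.8, -148.5, 318.7]
tcp_rot: [3.141, -0.0, -0.145]
contact_force: [-0.1, 0.1, -0.1]
grip_width: 91.6
finger_force: 0.0
the job is handed in; nothing more can be done
None
```

I handed the job in at about 58 s with no verdict returned; the last pictures show the clamp open (knob at about 4.0 rad by my estimate), the bar on the mat, the pocket tray empty, and all three bins nested on the green pad, with one of the two cells found in each of the lower two.

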